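# Refit the grinder's dust filter, fasten its access panel and hold it shut on the seal

## Task

Slide the new filter cartridge fully home into its slot inside the grinder's open dust box, swing the hinged access panel down over it, and turn the panel's quarter-turn fastener clockwise until the slot along its wing lines up with the two index marks on the panel. Then press the panel down flush on the box rim, squeezing its foam seal flat, and hold it there so that the freshly glued seal beds in: finish still holding it pressed down, do not let go. Leave the other things on the desk where they are.

Things in the scene. Friction and masses are not known exactly. Their poses are not given: they have to be found in the camera images.
- filter_center (a point): centre (half-way up) of the new filter cartridge: upright loose block, grey plastic frame, white pleats, 28 mm thick (its x), 86 mm long (its y), 90 mm tall, 0.1 to 0.2 kg, standing on the desk left of the grinder. Grip it across the 28 mm, on the solid band at its top, the pads' middle about 12 mm below its top (only its top 42 mm stands free once home). Either way round fits.
- dust_unit: the fixed grinder with its dust box; origin on the desk under the box's centre, x away from the robot at zero yaw, y left, z up. Box: open top, 150 x 150 mm outside, 130 x 130 inside, rim 120 mm above the desk, white inner floor at 60 mm with the filter slot in its middle. Motor, burr and speed knob lie to its right (y -75 to -235 mm, x -110 to 110 mm), no higher than 112 mm.
- well_mouth (a point): centre of the filter slot's mouth, level with the white inner floor, axes as dust_unit's: a slot 31 mm (x) by 89 mm (y), 48 mm deep, with a 4 mm chamfer. With the cartridge fully home, filter_center is 3 mm below this point and the cartridge's x and y axes are parallel to this point's (either way round).
- panel_hinge (a point): middle of the access panel's hinge line, along the box's right rim (motor side): 75 mm to the right of the box's centre, 120 mm above the desk; x along the hinge line, axes as dust_unit's
- access_panel (a joint): opening angle of the panel (aluminium plate 150 x 150 x 5 mm, 0.3 kg) in rad: 0 flat on the rim; starts at 1.75 to 1.9, leaning away to the right over the motor (stop at 1.95). The stiff, damped hinge holds it near upright; pushed from behind to below about 1.0 it sinks shut by itself in 2 to 3 s and rests on its springy foam seal at about 0.025 (free edge 4 mm above the rim).
- panel_edge (a point): middle of the panel's free edge, 150 mm from the hinge line; axes of the panel (x along the hinge, y from the hinge to the free edge, z out of its outer face, the one that bears the fastener)
- fastener (a joint): angle of the quarter-turn fastener in rad, growing clockwise seen from above the shut panel: 0 has its wing parallel to the hinge line (unlatched), 1.571 at right angles to it, the slot along its top in line with the two index marks in the panel (cam tongue under the box's lip). Starts at 0.15 to 0.5, stop at 1.62, takes 0.05 Nm, stays where left. Leave it unlatched until the panel is shut.
- fastener_grip (a point): on the fastener's axis at the height to grip, 26 mm above the panel's outer face; x along the wing: a black bar with a slotted steel inlay on top, 42 mm long, 12 mm thick, top 34 mm above the panel, on a flange of 46 mm diameter, 3 mm high. The axis is 106 mm from the hinge line, midway along it. With the panel shut, 8 N down on the fastener presses the panel flush (3 mm travel there); 10 to 20 N holds it firmly.
- earmold_center (a point): bystander: pink acrylic earmold, about 34 x 22 x 32 mm, lying on the desk; origin about its middle, 10 mm above the desk
- bulb_center (a point): bystander: black rubber hand bulb standing on its flat end, 54 mm diameter, 89 mm tall with its nozzle up; origin on its axis, 30 mm above the desk
- coupler_mid (a point): bystander: brass sound coupler cylinder, upright, 24 mm diameter, 38 mm tall; origin on its axis, 19 mm above the desk
- wax_jar: bystander: round jar, 50 mm diameter, 50 mm tall; origin at the centre of its underside
- screwdriver: bystander: screwdriver lying on the desk, 150 mm long; x axis along it towards the tip
- brush: bystander: brush lying on the desk, 160 mm long; x axis along it

How it is judged:
On the way, in this order (a step that is already met when the one before it is completed fails the run):
1. the cartridge stands fully home in its slot while the panel is still open (z of filter_center in the frame of well_mouth between -0.01 and 0 m and x of filter_center in the frame of well_mouth between -0.004 and 0.004 m and y of filter_center in the frame of well_mouth between -0.004 and 0.004 m and angle between filter_center's own z axis and vertical below 0.08 rad and value of joint access_panel above 0.5 rad), for 0.2 s.
2. the panel is shut over the cartridge with the fastener not yet turned (z of filter_center in the frame of well_mouth between -0.01 and 0 m and x of filter_center in the frame of well_mouth between -0.004 and 0.004 m and y of filter_center in the frame of well_mouth between -0.004 and 0.004 m and angle between filter_center's own z axis and vertical below 0.08 rad and value of joint access_panel below 0.05 rad and value of joint fastener below 1 rad), for 0.2 s.
3. the fastener is turned until its slot lines up with the index marks, the panel shut (z of filter_center in the frame of well_mouth between -0.01 and 0 m and x of filter_center in the frame of well_mouth between -0.004 and 0.004 m and y of filter_center in the frame of well_mouth between -0.004 and 0.004 m and angle between filter_center's own z axis and vertical below 0.08 rad and value of joint fastener between 1.44 and 1.7 rad and value of joint access_panel below 0.05 rad), for 0.2 s.
At the end, for the whole second after the job is handed in: The cartridge stands home in its slot (within 4 mm, upright), the fastener's slot is within about 7.5 degrees of the index marks, the panel is pressed flush (within 1.5 mm at its free edge, 0.010 rad) and the robot is still pressing on it or on its fastener with at least 3 N (z of filter_center in the frame of well_mouth between -0.01 and 0 m and x of filter_center in the frame of well_mouth between -0.004 and 0.004 m and y of filter_center in the frame of well_mouth between -0.004 and 0.004 m and angle between filter_center's own z axis and vertical below 0.08 rad and value of joint fastener between 1.44 and 1.7 rad and value of joint access_panel below 0.01 rad and contact force between any of the fingers, the arm and access_panel above 3 N); the arm keeps its last pose, push and grip.
It fails at once if one of the bystanders is moved by more than 40 mm (distance of any of earmold_center, bulb_center, coupler_mid, wax_jar, screwdriver, brush from where it was at the start of the episode above 0.04 m).
It also fails if it takes over 59 s, if anything falls off the work surface, if the arm or the gripper's body presses on something with over 40 N, if the wrist force passes 120 N, or if a joint passes its speed limit or range.

## Robot

A 7-joint arm with a two-finger parallel gripper is mounted at the origin on the work surface. World frame = base frame: x ahead of the robot, y to its left, z up, the work surface at z = 0. Lengths are in m, angles in rad, forces in N, time in s.
With the tool pointing down it reaches from about 0.4 to 0.9 m from the base axis. Payload 5.5 kg.
Tool frame: the origin (TCP) lies at the very end of the fingers, on their centre line; the grasp point (between the pads) lies 19 mm behind it; z points along the fingers, y is the direction in which the jaws open and shut (so a half turn about z gives the same grasp; the last joint's range is limited). The gripper opens to 85 mm and grips with 20 to 120 N. Pads are 22 mm wide; open, the fingers measure 114 mm over their backs; the gripper's body (76 mm by 85 mm) begins 54 mm behind the grasp point. The pads swing forward as they close: fully open they stand 13 mm farther back than shut.
Start: joints at [-0.93, 0.501, -0.427, 1.55, 0.221, 1.138, -0.21], TCP at [0.24, 0.604, 0.231] pointing down, gripper open.
Joint ranges: [-2.88, 2.88], [-0.31, 2.03], [-1.54, 1.56], [0.2, 2.42], [-1.41, 4.55], [0.19, 2.02], [-2.57, 2.57]. Speed limits (rad/s): [2.57, 2.57, 3.14, 3.14, 3.14, 3.14, 3.14].

## Interface

Orientations are given as a unit quaternion [x, y, z, w].
In Python, from cell import r gives the robot as it stands.
- The arm moves only by the shell command python3 -m crank 'ROWS' [FORCE]. ROWS is JSON, a list of rows, each an object of numbers: "dx", "dy", "dz": the shift along the tool's x, y, z in m; "wx", "wy", "wz": the turn, a rotation vector about the tool's x, y, z in rad; "grip": the finger opening in m, from 0 to 0.0854. In form: [{"dx": .., "dy": .., "dz": .., "wx": .., "wy": .., "wz": .., "grip": ..}, ...]. A call has 1 to 8 rows; each row shifts and turns the commanded pose from where the row before left it, along the tool's axes as they then stand; what a row does not reach is not made up. A row lasts 1/8 s, in which the tool goes at most 62.5 mm and 10.7 degrees, less where a joint would pass 70% of its speed; a pose out of reach is approached as far as the arm can. A call is refused whole if a number of a shift passes 0.0625 or a number of a turn 0.188, either way. A call with a gripper value outside its range is refused whole. The fingers move at their own pace and stop on an object; FORCE is the grip in N (left out, the last holds). Time passes only in rows, so rows that do not move let the fingers close. It gives the time, the measured TCP pose, the force and the opening at its end, in the units of the state.
- r.get_obs(): the state, without advancing time (a new reading comes with each control period).
- r.capture(name): name is "scene" or "top"; returns the picture (400x640x3 uint8, blue, green, red); there is no depth.
- r.camera_info(name): a dict with "mtx" (3x3 intrinsics, pixels), "cam_to_world" (4x4, takes a point from camera to world coordinates). Camera axes: x right, y up, looking along -z (the intrinsics and any distortion apply to the point x, -y, -z); pixel columns grow to the right and rows downward; lengths in m; the calibration is good to about 2 mm. A picture is of the moment at which its call begins. camera_info takes no time and is no camera call.
- r.finish_job(): hands the job in, once; it reports no verdict.
Trained networks look in the newest picture that a camera, given by its name, has taken for a name from the list of things; names that differ only in an ending like _2 or _b are one class to them, and where a whole thing is asked for, a point or a joint stands for the part that bears it (a point fixed in the world has none). Each returns a list of dicts, best first, with "confidence" (0 to 1); they miss things now and then, are a little off and sometimes report something else, mostly with a low value. They report only what shows in the picture. A call takes as long as a camera call.
- r.recognise(camera, label): "xy" ([column, row] in pixels, amid what is visible of it).
- r.cut_out(camera, label): "mask" (400x640 bool, what is visible of it) and "xy" ([column, row] in pixels, amid what is visible of it).
- r.landmark_of(camera, label): "xy" ([column, row] in pixels: a listed point, or the origin of a listed thing).
The state is a dict: "time_s": time; "joints": joint angles; "joint_velocities": joint speeds; "effort": joint torques, N m; "ee_pos": TCP position; "tool_rot": TCP orientation; "contact_force": force on the tool from outside, world axes, zero at the start; "wrist_torque": the same for the moment, N m; "width": finger opening in m.
Only numpy, scipy, OpenCV 4.12 (cv2) and the standard library are available. Lean on these libraries where they do the work, as an engineer would, in place of code of your own. Each camera call takes 0.05 s, during which the arm holds its last target.

## Working session

There is one attempt and no reset: what is moved stays moved. The work goes in short steps, Python scripts to look and compute and a shell command to move; the robot and the scene stay as the last step left them, time stands still between calls to the robot, and variables do not carry over. Pictures are saved under pics/ and viewed, and the job is handed in when it is done.

```bash
ls; mkdir -p pics; python3 - <<'E'
from cell import r
import cv2
o=r.get_obs()
for k in o: print(k,o[k])
for c in("scene","top"):
    cv2.imwrite(f"pics/{c}0.png",r.capture(c))
    i=r.camera_info(c);print(c,i)
E
```

```text
pics
time_s 0.0
joints [-0.92980877  0.50187151 -0.42679162  1.55149435  0.22077008  1.13825561
 -0.21027791]
joint_velocities [-0.00144192 -0.00046728 -0.00065642 -0.00041338 -0.00086494  0.00058588
 -0.00048796]
effort [ 2.42292717e-04 -5.69514620e+01 -5.81646904e+00 -2.80950344e+01
  1.06534216e-02  1.16737848e-02 -1.29170726e-05]
ee_pos [0.23952857 0.60349496 0.23022607]
tool_rot [ 1.87736249e-01  9.82218979e-01 -9.60428594e-04 -2.36149656e-04]
contact_force [-0.50974909 -0.06477873 -1.26787894]
wrist_torque [ 0.055623    0.00907563 -0.04343513]
width 0.08566316933116334
scene {'mtx': array([[436.28748182,   0.        , 315.15250329],
       [  0.        , 436.28748182, 197.62336925],
       [  0.        ,   0.        ,   1.        ]]), 'cam_to_world': array([[ 0.18377915, -0.70133297,  0.68873601,  1.13810428],
       [ 0.98296416,  0.13296666, -0.12689102,  0.01217301],
       [-0.00258608,  0.70032274,  0.71382167,  0.78671102],
       [ 0.        ,  0.        ,  0.        ,  1.        ]])}
top {'mtx': array([[443.15058251,   0.        , 316.68315544],
       [  0.        , 443.15058251, 198.556877  ],
       [  0.        ,   0.        ,   1.        ]]), 'cam_to_world': array([[ 0.02189334,  0.98196561, -0.18778771,  0.34331066],
       [-0.99952895,  0.01745796, -0.02524081,  0.13799499],
       [-0.02150721,  0.18825186,  0.98188527,  1.01894317],
       [ 0.        ,  0.        ,  0.        ,  1.        ]])}
```

View pics/scene0.png

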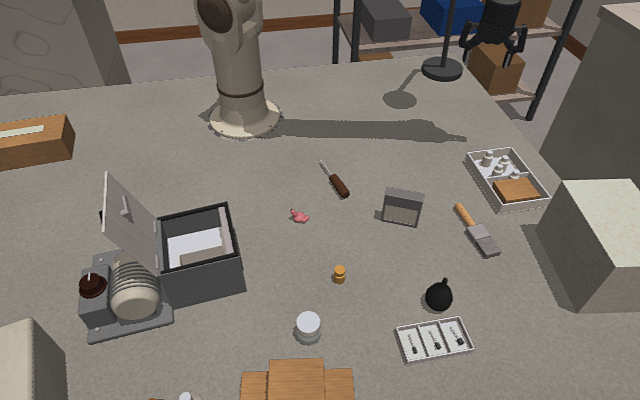

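View pics/top0.png

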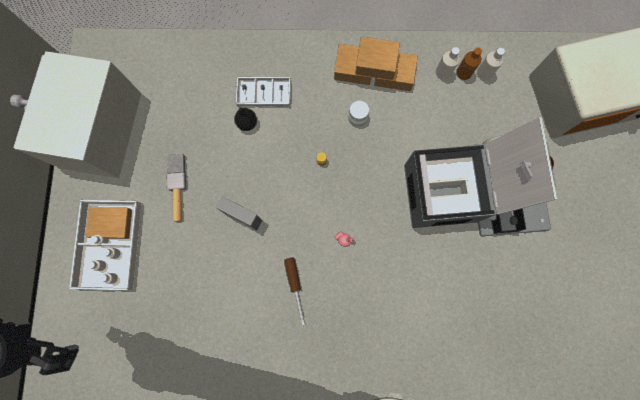

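The top view shows the cartridge at about (240,212), the box with its slot at about (450,188), and the panel open to the right with the fastener near (527,170). The scene view shows the cartridge at (403,207) and the box at (200,250). Next I'll run the networks and fit the poses.

```bash
cat > h.py <<'E'
import numpy as np,cv2
from cell import r
from scipy.optimize import least_squares
from scipy.spatial.transform import Rotation as R
CI={c:r.camera_info(c) for c in("scene","top")}
def proj(c,P):
    P=np.atleast_2d(P);i=CI[c];T=np.linalg.inv(i["cam_to_world"])
    q=P@T[:3,:3].T+T[:3,3];q=q*[1,-1,-1];q=q@i["mtx"].T
    return q[:,:2]/q[:,2:]
def ray(c,uv):
    i=CI[c];d=np.linalg.inv(i["mtx"])@[uv[0],uv[1],1];d=d*[1,-1,-1]
    return i["cam_to_world"][:3,3],i["cam_to_world"][:3,:3]@d
def onz(c,uv,z):
    o,d=ray(c,uv);return o+d*(z-o[2])/d[2]
def tri(a,b):
    f=lambda p:np.r_[proj("scene",p)[0]-a,proj("top",p)[0]-b]
    s=least_squares(f,[.5,0,.1]);return s.x,np.abs(s.fun).max()
E
python3 - <<'E'
from h import *
import cv2
L="filter_center well_mouth panel_hinge panel_edge fastener_grip dust_unit earmold_center bulb_center coupler_mid wax_jar screwdriver brush".split()
for c in("scene","top"): r.capture(c)
for l in L:
    d={}
    for c in("scene","top"):
        x=r.landmark_of(c,l); d[c]=x[0]["xy"] if x else None
        print(l,c,[(np.round(y["xy"],1),round(y["confidence"],2)) for y in x[:2]])
    if all(v is not None for v in d.values()):
        p,e=tri(d["scene"],d["top"]);print("   ",p.round(4),round(e,2))
for l in ("filter_center","access_panel","fastener","dust_unit"):
  for c in("scene","top"):
    x=r.cut_out(c,l)
    if x:
        np.save(f"m_{l}_{c}.npy",x[0]["mask"]);print(l,c,x[0]["confidence"],x[0]["mask"].sum())
for c in("scene","top"):
    im=cv2.imread(f"pics/{c}0.png")
    (x0,y0)=(60,160) if c=="scene" else (390,110)
    cv2.imwrite(f"pics/{c}0z.png",cv2.resize(im[y0:y0+190,x0:x0+200],None,fx=4,fy=3.1*4/3.1,interpolation=cv2.INTER_CUBIC)[:600])
print(r.get_obs()["time_s"])
E
```

```text
filter_center scene []
filter_center top [(array([241. , 212.5]), 0.62)]
well_mouth scene [(array([197.8, 250.8]), 0.93), (array([337.7, 276. ]), 0.27)]
well_mouth top [(array([445.3, 188. ]), 0.74), (array([348. , 239.1]), 0.43)]
    [ 0.5531 -0.1218  0.0694] 2.11
panel_hinge scene [(array([153.2, 244.7]), 0.74)]
panel_hinge top []
panel_edge scene [(array([103.9, 201.5]), 0.95)]
panel_edge top []
fastener_grip scene [(array([332.5, 180.1]), 0.74), (array([104.1, 215.2]), 0.67)]
fastener_grip top [(array([543.1, 160.8]), 0.52)]
    [ 0.5651 -0.042   0.2887] 109.64
dust_unit scene [(array([205.6, 270.1]), 0.73)]
dust_unit top [(array([443.4, 191.4]), 0.95), (array([240.5, 215.1]), 0.59)]
    [ 0.5584 -0.1243  0.0106] 1.82
earmold_center scene [(array([300.6, 217.5]), 0.5), (array([399.1, 204.7]), 0.16)]
earmold_center top [(array([345.8, 235.7]), 0.73)]
    [0.4513 0.0994 0.0149] 1.66
bulb_center scene [(array([436.6, 294.5]), 0.78)]
bulb_center top [(array([245.6, 120.7]), 0.66)]
    [0.7176 0.3359 0.0274] 0.02
coupler_mid scene [(array([202.9, 252. ]), 0.72)]
coupler_mid top [(array([318.7, 159.9]), 0.61), (array([297.9, 289. ]), 0.31)]
    [0.5927 0.0118 0.0789] 67.58
wax_jar scene [(array([307.9, 331.1]), 0.93)]
wax_jar top [(array([356.9, 115.9]), 0.81), (array([296.6, 290.4]), 0.17)]
    [0.7393 0.0711 0.0111] 0.34
screwdriver scene [(array([333.8, 181. ]), 0.74)]
screwdriver top [(array([297.3, 289.7]), 0.81)]
    [0.3288 0.2065 0.0012] 1.72
brush scene [(array([474.2, 231.8]), 0.97), (array([332.6, 178. ]), 0.73)]
brush top [(array([179.8, 189.4]), 0.64), (array([299.1, 289.7]), 0.55)]
    [ 0.5567  0.4945 -0.0032] 1.93
filter_center scene 0.82 1337
filter_center top 0.89 712
access_panel scene 0.97 3285
access_panel top 0.84 4592
fastener scene 0.48 154
dust_unit scene 0.75 17423
dust_unit top 0.87 12955
1.8
```

View pics/scene0z.png

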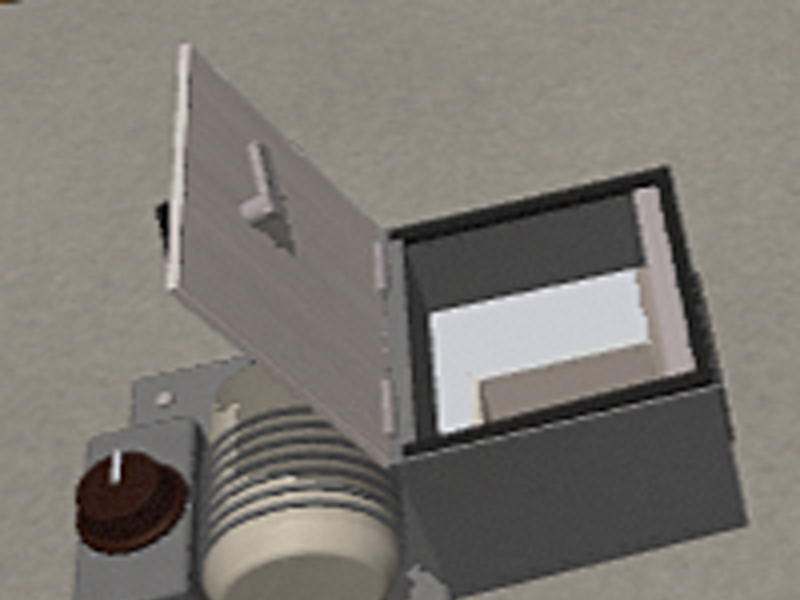

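View pics/top0z.png

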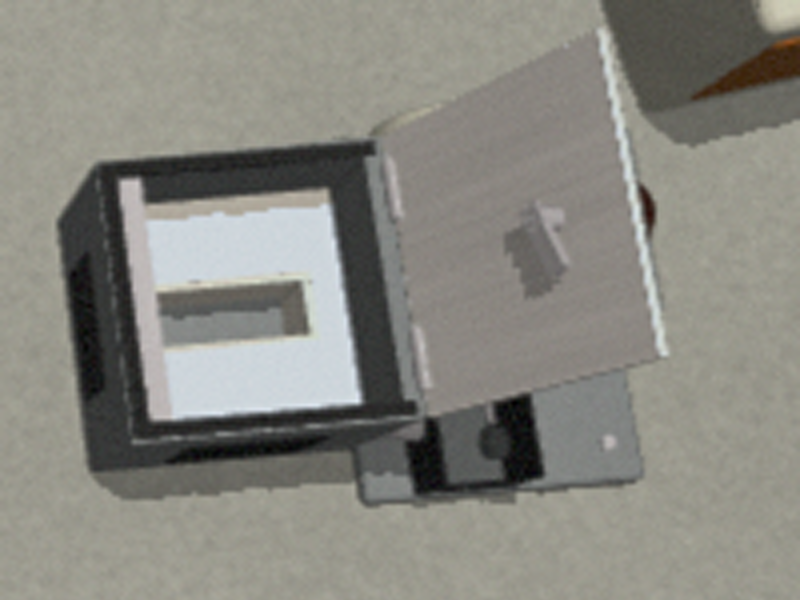

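```bash
cat >> h.py <<'E'
def boxpts(x,y,yaw,hx,hy,z0,z1):
    c,s=np.cos(yaw),np.sin(yaw)
    return np.array([[x+c*a*hx-s*b*hy,y+s*a*hx+c*b*hy,z] for z in(z0,z1) for a,b in((-1,-1),(1,-1),(1,1),(-1,1))])
def hullmask(c,P,ss=4):
    h=cv2.convexHull(proj(c,P).astype(np.float32))[:,0]
    m=np.zeros((400*ss,640*ss),np.uint8);cv2.fillConvexPoly(m,np.round((h+.5)*ss-.5).astype(int),255)
    return cv2.resize(m,(640,400),interpolation=cv2.INTER_AREA)/255.
E
python3 - <<'E'
from h import *
from scipy.optimize import minimize
M={c:np.load(f"m_filter_center_{c}.npy").astype(float) for c in("scene","top")}
def cost(p,cs=("scene","top")):
    P=boxpts(p[0],p[1],p[2],.014,.043,0,.09)
    return sum(np.abs(hullmask(c,P)-M[c]).sum() for c in cs)
p0=onz("top",(241,212.5),.045);print(p0)
for cs in (("scene","top"),("top",),("scene",)):
  best=None
  for y0 in np.arange(0,3.1,.4):
    s=minimize(cost,[p0[0],p0[1],y0],args=(cs,),method="Nelder-Mead",options=dict(initial_simplex=np.array([[p0[0],p0[1],y0],[p0[0]+.01,p0[1],y0],[p0[0],p0[1]+.01,y0],[p0[0],p0[1],y0+.3]])))
    if best is None or s.fun<best.fun:best=s
  print(cs,best.x.round(4),best.fun)
  if len(cs)==2: fb=best.x
# dust box
Z=lambda c,a:np.array(a)/4-.375+([60,160] if c=="scene" else [390,110])
obs=[("top",(97,162),(75,75,120)),("top",(132,440),(-75,75,120)),("top",(418,415),(-75,-75,120)),("top",(375,142),(75,-75,120)),
("scene",(668,168),(-75,75,120)),("scene",(720,382),(75,75,120)),("scene",(748,522),(75,75,0)),("scene",(390,232),(-75,-75,120)),("scene",(400,462),(75,-75,120)),
("top",(360,402),(-65,-65,60)),("top",(313,335),(-19.5,-48.5,60)),("top",(308,278),(19.5,-48.5,60))]
def pt(p,l):
    l=np.array(l)/1000;c,s=np.cos(p[2]),np.sin(p[2]);return np.array([p[0]+c*l[0]-s*l[1],p[1]+s*l[0]+c*l[1],l[2]])
f=lambda p:np.concatenate([proj(c,pt(p,l))[0]-Z(c,u) for c,u,l in obs])
for loss in("linear","soft_l1"):
    s=least_squares(f,[.555,-.122,0],loss=loss);print(s.x.round(4));
print(f(s.x).reshape(-1,2).round(1))
b=s.x
# panel edge corners & angle
po=[("top",(600,30),(75,1)),("top",(665,355),(-75,1)),("scene",(183,45),(-75,1)),("scene",(172,288),(75,1))]
def pp(a,x,q):
    d=150*q;return pt(b,(x,-75+d*np.cos(a),120+d*np.sin(a)))
g=lambda a:np.concatenate([proj(c,pp(a[0],x,q))[0]-Z(c,u) for c,u,(x,q) in po])
s2=least_squares(g,[1.8]);print("panel",s2.x,g(s2.x).reshape(-1,2).round(1))
for c in("scene","top"):
    im=cv2.imread(f"pics/{c}0.png");big=cv2.resize(im,None,fx=4,fy=4,interpolation=cv2.INTER_CUBIC)
    def poly(P,col,cl=True): cv2.polylines(big,[np.round((proj(c,np.array(P))+.375)*4).astype(int)],cl,col,1)
    B=boxpts(*fb,.014,.043,0,.09);poly(B[:4],(0,255,0));poly(B[4:],(0,0,255))
    for h,z in((75,120),(65,60),(75,0)): poly([pt(b,(i*h,j*h,z)) for i,j in((-1,-1),(1,-1),(1,1),(-1,1))],(0,0,255))
    poly([pt(b,(i*15.5,j*44.5,60)) for i,j in((-1,-1),(1,-1),(1,1),(-1,1))],(255,0,0))
    a=s2.x[0];poly([pp(a,-75,0),pp(a,75,0),pp(a,75,1),pp(a,-75,1)],(0,255,255))
    for n,(u,v) in {"f":((403,207) if c=="scene" else (240,212)),"b":((165,250) if c=="scene" else (480,185))}.items():
        w=(40,40) if n=="f" else (95,72)
        cr=big[(v-w[1])*4:(v+w[1])*4,(u-w[0])*4:(u+w[0])*4];cv2.imwrite(f"pics/{c}_ov_{n}.png",cr)
E
```

```text
[0.49487704 0.33136675 0.045     ]
('scene', 'top') [ 0.4919  0.3352 -0.445 ] 118.58431372549018
('top',) [0.492  0.3345 2.703 ] 38.24313725490197
('scene',) [ 0.4901  0.3361 -0.4244] 59.43921568627451
[ 0.5558 -0.12    0.1134]
[ 0.5553 -0.1202  0.1132]
[[-1.7  0.4]
 [-0.7  1.5]
 [ 1.3  0.8]
 [ 0.1 -1.3]
 [ 1.   0.1]
 [ 0.6  1.2]
 [ 0.8  0.9]
 [-2.4 -0.3]
 [-1.   0.9]
 [ 0.1  4.2]
 [ 1.   1.2]
 [-0.5 -1.8]]
panel [1.9123672] [[-0.6 -0.4]
 [-0.6  0.5]
 [-0.3  0.1]
 [-0.3  0.7]]
```

```bash
cd pics; python3 -c "
import cv2,numpy as np
for c in('scene','top'):
    a=cv2.imread(c+'_ov_b.png');b=cv2.imread(c+'_ov_f.png');print(a.shape,b.shape)
f=np.hstack([cv2.imread(c+'_ov_f.png') for c in('scene','top')]);cv2.imwrite('ovf.png',f)
"
```

```text
(576, 760, 3) (320, 320, 3)
(576, 760, 3) (320, 320, 3)
```

View pics/ovf.png

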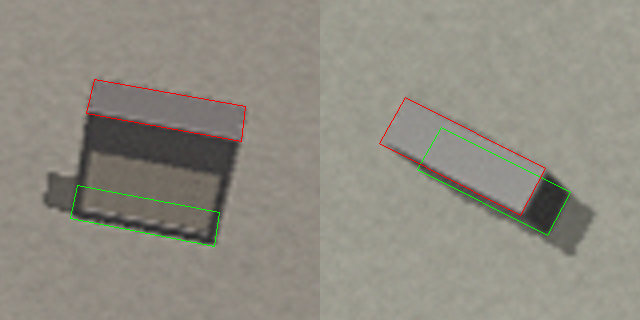

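View pics/top_ov_b.png

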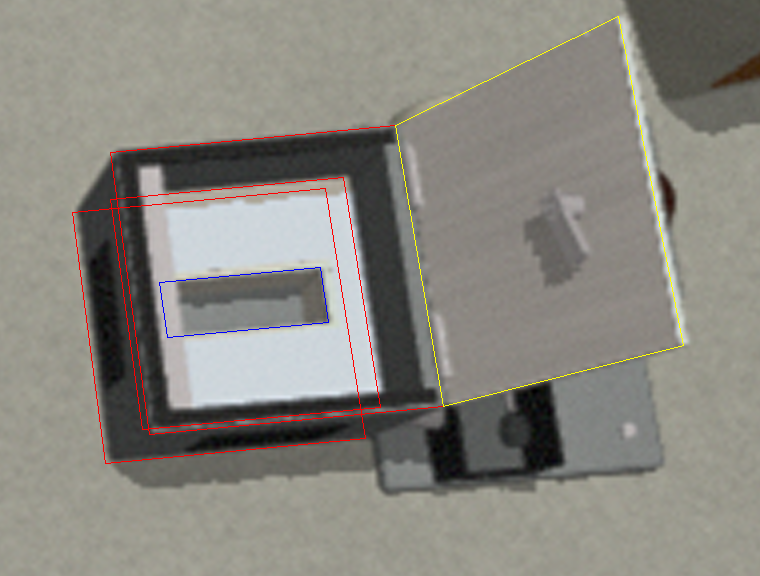

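View pics/scene_ov_b.png

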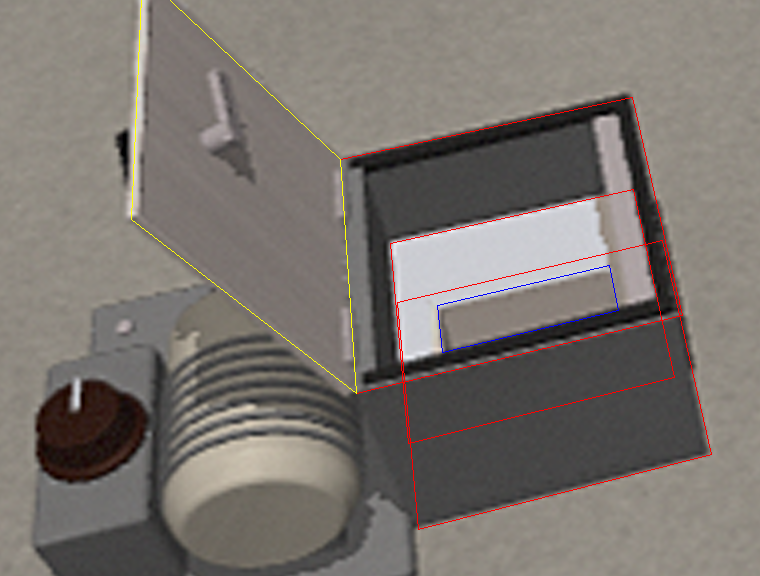

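Overlay residuals are about 1 px. The cartridge is at (0.492, 0.335) with yaw -0.445, the box at (0.5555, -0.120) with yaw 0.113, and the panel angle reads about 1.9. Next I'll write a row planner that only prints the rows.

```bash
cat > plan.py <<'E'
# python3 plan.py x y z jawyaw n : prints tool-frame row values
import sys;from h import *
def plan(x,y,z,jaw,n,start=None):
    o=r.get_obs();Rm=R.from_quat(o["tool_rot"]).as_matrix();p=o["ee_pos"]
    j0=np.arctan2(Rm[1,1],Rm[0,1]);d=(jaw-j0+np.pi/2)%np.pi-np.pi/2
    print("t",o["time_s"],"p",p.round(4),"jaw",j0.round(4),"djaw",d.round(4),"tilt",Rm[:2,2].round(4),"F",o["contact_force"].round(1),"w",round(o["width"],4),"q",o["joints"].round(2))
    if "flip" in sys.argv: d-=np.sign(d)*np.pi
    D=(np.array([x,y,z])-p)/n
    for k in range(n):
        A=Rm@R.from_rotvec([0,0,-d*k/n]).as_matrix()
        print(k,dict(zip(("dx","dy","dz"),(A.T@D).round(4))),"wz",round(-d/n,4))
if __name__=="__main__":
    a=[float(v) for v in sys.argv[1:6]];plan(*a[:4],int(a[4]))
E
python3 plan.py .492 .335 .16 -.445 9; python3 plan.py .492 .335 .16 -.445 9 flip
```

```text
t 1.8 p [0.2397 0.6042 0.2313] jaw 1.1931 djaw 1.5035 tilt [-0.0001 -0.    ] F [-0.3 -0.5  0.7] w 0.0856 q [-0.93  0.5  -0.43  1.55  0.22  1.14 -0.21]
0 {'dx': np.float64(-0.0371), 'dy': np.float64(-0.0175), 'dz': np.float64(0.0079)} wz -0.1671
1 {'dx': np.float64(-0.0337), 'dy': np.float64(-0.0234), 'dz': np.float64(0.0079)} wz -0.1671
2 {'dx': np.float64(-0.0293), 'dy': np.float64(-0.0287), 'dz': np.float64(0.0079)} wz -0.1671
3 {'dx': np.float64(-0.0241), 'dy': np.float64(-0.0331), 'dz': np.float64(0.0079)} wz -0.1671
4 {'dx': np.float64(-0.0183), 'dy': np.float64(-0.0367), 'dz': np.float64(0.0079)} wz -0.1671
5 {'dx': np.float64(-0.0119), 'dy': np.float64(-0.0392), 'dz': np.float64(0.0079)} wz -0.1671
6 {'dx': np.float64(-0.0052), 'dy': np.float64(-0.0407), 'dz': np.float64(0.0079)} wz -0.1671
7 {'dx': np.float64(0.0016), 'dy': np.float64(-0.041), 'dz': np.float64(0.0079)} wz -0.1671
8 {'dx': np.float64(0.0084), 'dy': np.float64(-0.0401), 'dz': np.float64(0.0079)} wz -0.1671
t 1.8 p [0.2397 0.6042 0.2313] jaw 1.1931 djaw 1.5035 tilt [-0.0001 -0.    ] F [-0.3 -0.5  0.7] w 0.0856 q
[... 166 characters left out ...]
 'dy': np.float64(-0.0105), 'dz': np.float64(0.0079)} wz 0.182
2 {'dx': np.float64(-0.0409), 'dy': np.float64(-0.0031), 'dz': np.float64(0.0079)} wz 0.182
3 {'dx': np.float64(-0.0408), 'dy': np.float64(0.0043), 'dz': np.float64(0.0079)} wz 0.182
4 {'dx': np.float64(-0.0393), 'dy': np.float64(0.0116), 'dz': np.float64(0.0079)} wz 0.182
5 {'dx': np.float64(-0.0365), 'dy': np.float64(0.0186), 'dz': np.float64(0.0079)} wz 0.182
6 {'dx': np.float64(-0.0326), 'dy': np.float64(0.0249), 'dz': np.float64(0.0079)} wz 0.182
7 {'dx': np.float64(-0.0275), 'dy': np.float64(0.0304), 'dz': np.float64(0.0079)} wz 0.182
8 {'dx': np.float64(-0.0216), 'dy': np.float64(0.0348), 'dz': np.float64(0.0079)} wz 0.182
```

```bash
python3 -m crank '[{"dx":-0.037,"dy":-0.0175,"dz":0.005,"wz":0.182},{"dx":-0.0396,"dy":-0.0105,"dz":0.005,"wz":0.182},{"dx":-0.041,"dy":-0.003,"dz":0.005,"wz":0.182},{"dx":-0.041,"dy":0.0043,"dz":0.005,"wz":0.182},{"dx":-0.0393,"dy":0.0116,"dz":0.005,"wz":0.182},{"dx":-0.0365,"dy":0.0186,"dz":0.008,"wz":0.182},{"dx":-0.0326,"dy":0.025,"dz":0.008,"wz":0.182},{"dx":-0.0275,"dy":0.03,"dz":0.008,"wz":0.182}]' 40
python3 plan.py .492 .335 .13 -.445 2
```

```text
t 1.8 p [0.2397 0.6042 0.2313] jaw 1.1931 djaw 1.5035 tilt [-0.0001 -0.    ] F [-0.3 -0.5  0.7] w 0.0856 q [-0.93  0.5  -0.43  1.55  0.22  1.14 -0.21]
0 {'dx': np.float64(-0.1669), 'dy': np.float64(-0.0786), 'dz': np.float64(0.0506)} wz -0.7518
1 {'dx': np.float64(-0.0682), 'dy': np.float64(-0.1714), 'dz': np.float64(0.0506)} wz -0.7518invalid input at $[0]: expected keys dx, dy, dz, wx, wy, wz, grip
```

```bash
python3 -m crank '[{"dx":-0.037,"dy":-0.0175,"dz":0.005,"wx":0,"wy":0,"wz":0.182,"grip":0.0854},{"dx":-0.0396,"dy":-0.0105,"dz":0.005,"wx":0,"wy":0,"wz":0.182,"grip":0.0854},{"dx":-0.041,"dy":-0.003,"dz":0.005,"wx":0,"wy":0,"wz":0.182,"grip":0.0854},{"dx":-0.041,"dy":0.0043,"dz":0.005,"wx":0,"wy":0,"wz":0.182,"grip":0.0854},{"dx":-0.0393,"dy":0.0116,"dz":0.005,"wx":0,"wy":0,"wz":0.182,"grip":0.0854},{"dx":-0.0365,"dy":0.0186,"dz":0.008,"wx":0,"wy":0,"wz":0.182,"grip":0.0854},{"dx":-0.0326,"dy":0.025,"dz":0.008,"wx":0,"wy":0,"wz":0.182,"grip":0.0854},{"dx":-0.0275,"dy":0.03,"dz":0.008,"wx":0,"wy":0,"wz":0.182,"grip":0.0854}]' 40
python3 plan.py .492 .335 .13 -.445 2
```

```text
time_s: 2.8
ee_pos: [0.4648, 0.3639, 0.1823]
tool_rot: [0.795, 0.606, 0.0, -0.0]
contact_force: [-0.5, 0.9, -0.7]
width: 0.0853
t 2.8 p [0.4648 0.3639 0.1823] jaw -0.2688 djaw -0.1762 tilt [0.0004 0.0004] F [-0.5  0.9 -0.7] w 0.0853 q [-0.67  0.41 -0.05  1.76  0.02  0.96 -1.  ]
0 {'dx': np.float64(-0.0103), 'dy': np.float64(0.0169), 'dz': np.float64(0.0261)} wz 0.0881
1 {'dx': np.float64(-0.0088), 'dy': np.float64(0.0178), 'dz': np.float64(0.0261)} wz 0.0881
```

```bash
python3 -m crank '[{"dx":-0.0103,"dy":0.017,"dz":0.026,"wx":0,"wy":0,"wz":0.088,"grip":0.0854},{"dx":-0.0088,"dy":0.018,"dz":0.026,"wx":0,"wy":0,"wz":0.088,"grip":0.0854},{"dx":0,"dy":0,"dz":0.035,"wx":0,"wy":0,"wz":0,"grip":0.0854},{"dx":0,"dy":0,"dz":0.036,"wx":0,"wy":0,"wz":0,"grip":0.0854},{"dx":0,"dy":0,"dz":0,"wx":0,"wy":0,"wz":0,"grip":0.06}]' 40
python3 plan.py .492 .335 .059 -.445 1
python3 - <<'E'
from h import *
im=r.capture("scene");cv2.imwrite("pics/g1.png",cv2.resize(im[120:260,330:480],None,fx=4,fy=4,interpolation=cv2.INTER_CUBIC))
E
```

```text
time_s: 3.42
ee_pos: [0.4892, 0.3345, 0.0566]
tool_rot: [0.844, 0.536, -0.003, 0.0]
contact_force: [0.1, 0.8, 0.8]
width: 0.0698
t 3.425 p [0.4892 0.3345 0.0566] jaw -0.4388 djaw -0.0062 tilt [-0.0052 -0.0036] F [0.1 0.8 0.8] w 0.0698 q [-0.64  0.59 -0.    1.82  0.    0.73 -1.09]
0 {'dx': np.float64(0.0017), 'dy': np.float64(0.0023), 'dz': np.float64(-0.0024)} wz 0.0062
```

View pics/g1.png

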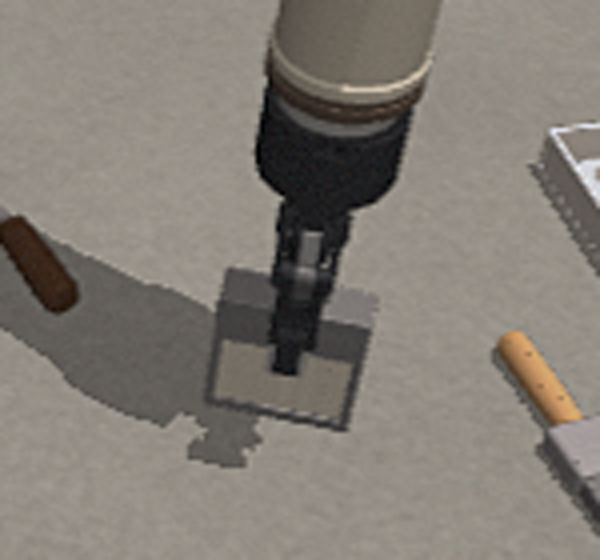

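The fingers straddle the cartridge centrally: in the crop, the finger tip is at (285,372) on the broad face. I'll close the gripper.

```bash
python3 -m crank '[{"dx":0.0015,"dy":0.002,"dz":-0.002,"wx":0,"wy":0,"wz":0,"grip":0.04},{"dx":0,"dy":0,"dz":0,"wx":0,"wy":0,"wz":0,"grip":0.02},{"dx":0,"dy":0,"dz":0,"wx":0,"wy":0,"wz":0,"grip":0.02},{"dx":0,"dy":0,"dz":0,"wx":0,"wy":0,"wz":0,"grip":0.02},{"dx":0,"dy":0,"dz":0,"wx":0,"wy":0,"wz":0,"grip":0.02}]' 40
python3 plan.py .492 .335 .059 -.445 1
```

```text
time_s: 4.1
ee_pos: [0.4954, 0.3378, 0.0637]
tool_rot: [0.844, 0.536, 0.002, -0.0]
contact_force: [-0.7, 0.1, 6.3]
width: 0.0271
t 4.1 p [0.4954 0.3378 0.0637] jaw -0.439 djaw -0.006 tilt [0.0033 0.0028] F [-0.7  0.1  6.3] w 0.0271 q [-0.64  0.58 -0.    1.81  0.    0.74 -1.08]
0 {'dx': np.float64(-0.004), 'dy': np.float64(-0.0019), 'dz': np.float64(0.0046)} wz 0.006
```

```bash
python3 -m crank '[{"dx":0,"dy":0,"dz":-0.02,"wx":0,"wy":0,"wz":0,"grip":0.02},{"dx":0,"dy":0,"dz":-0.04,"wx":0,"wy":0,"wz":0,"grip":0.02},{"dx":0,"dy":0,"dz":-0.05,"wx":0,"wy":0,"wz":0,"grip":0.02},{"dx":0,"dy":0,"dz":-0.04,"wx":0,"wy":0,"wz":0,"grip":0.02},{"dx":0,"dy":0,"dz":0,"wx":0,"wy":0,"wz":0,"grip":0.02}]' 60
python3 plan.py .553 -.07 .2125 .113 8
python3 - <<'E'
from h import *
im=r.capture("scene");cv2.imwrite("pics/g2.png",cv2.resize(im[60:260,330:480],None,fx=3,fy=3,interpolation=cv2.INTER_CUBIC))
E
```

```text
time_s: 4.72
ee_pos: [0.4962, 0.338, 0.2168]
tool_rot: [0.844, 0.536, 0.004, -0.0]
contact_force: [0.2, 1.1, -2.3]
width: 0.0271
t 4.725 p [0.4962 0.338  0.2168] jaw -0.4391 djaw 0.5521 tilt [0.0072 0.0053] F [ 0.2  1.1 -2.3] w 0.0271 q [-0.64  0.39 -0.    1.72  0.    1.03 -1.08]
0 {'dx': np.float64(-0.0431), 'dy': np.float64(0.0281), 'dz': np.float64(0.0003)} wz -0.069
1 {'dx': np.float64(-0.045), 'dy': np.float64(0.0251), 'dz': np.float64(0.0003)} wz -0.069
2 {'dx': np.float64(-0.0466), 'dy': np.float64(0.0219), 'dz': np.float64(0.0003)} wz -0.069
3 {'dx': np.float64(-0.048), 'dy': np.float64(0.0186), 'dz': np.float64(0.0003)} wz -0.069
4 {'dx': np.float64(-0.0492), 'dy': np.float64(0.0153), 'dz': np.float64(0.0003)} wz -0.069
5 {'dx': np.float64(-0.0501), 'dy': np.float64(0.0118), 'dz': np.float64(0.0003)} wz -0.069
6 {'dx': np.float64(-0.0508), 'dy': np.float64(0.0084), 'dz': np.float64(0.0003)} wz -0.069
7 {'dx': np.float64(-0.0513), 'dy': np.float64(0.0048), 'dz': np.float64(0.0003)} wz -0.069
```

View pics/g2.png

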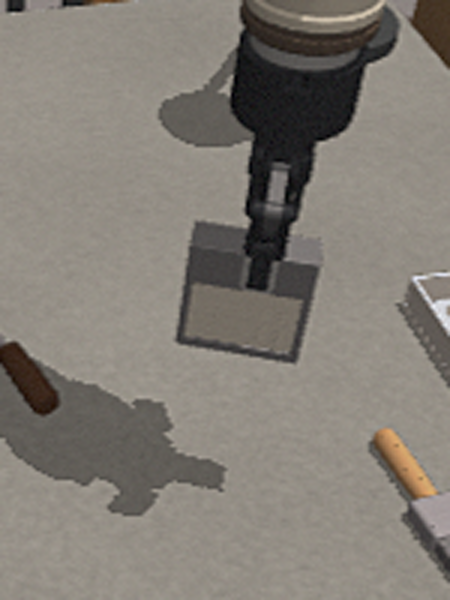

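The cartridge hangs upright and firmly held, with its top at about (255,240) in the crop. I'll move it over the box.

```bash
python3 -m crank '[{"dx":-0.043,"dy":0.028,"dz":0,"wx":0,"wy":0,"wz":-0.069,"grip":0.02},{"dx":-0.045,"dy":0.025,"dz":0,"wx":0,"wy":0,"wz":-0.069,"grip":0.02},{"dx":-0.0466,"dy":0.022,"dz":0,"wx":0,"wy":0,"wz":-0.069,"grip":0.02},{"dx":-0.048,"dy":0.0186,"dz":0,"wx":0,"wy":0,"wz":-0.069,"grip":0.02},{"dx":-0.049,"dy":0.0153,"dz":0,"wx":0,"wy":0,"wz":-0.069,"grip":0.02},{"dx":-0.05,"dy":0.012,"dz":0,"wx":0,"wy":0,"wz":-0.069,"grip":0.02},{"dx":-0.051,"dy":0.0084,"dz":0,"wx":0,"wy":0,"wz":-0.069,"grip":0.02},{"dx":-0.051,"dy":0.005,"dz":0,"wx":0,"wy":0,"wz":-0.069,"grip":0.02}]'
python3 plan.py .5555 -.120 .2125 .113 1
```

```text
time_s: 5.78
ee_pos: [0.5497, -0.0725, 0.21]
tool_rot: [0.665, 0.747, -0.001, -0.001]
contact_force: [0.5, -0.6, -2.1]
width: 0.027
t 5.775 p [ 0.5497 -0.0725  0.21  ] jaw 0.1153 djaw -0.0023 tilt [-0.0029  0.0003] F [ 0.5 -0.6 -2.1] w 0.027 q [ 0.01  0.32  0.09  1.83 -0.03  1.    0.23]
0 {'dx': np.float64(-0.0478), 'dy': np.float64(0.0003), 'dz': np.float64(-0.0025)} wz 0.0023
```

```bash
python3 -m crank '[{"dx":-0.024,"dy":0,"dz":-0.002,"wx":0,"wy":0,"wz":0.002,"grip":0.02},{"dx":-0.024,"dy":0,"dz":0,"wx":0,"wy":0,"wz":0,"grip":0.02},{"dx":0,"dy":0,"dz":0,"wx":0,"wy":0,"wz":0,"grip":0.02},{"dx":0,"dy":0,"dz":0,"wx":0,"wy":0,"wz":0,"grip":0.02}]'
cat > fitheld.py <<'E'
from h import *
from scipy.optimize import minimize
o=r.get_obs();p=o["ee_pos"];Rm=R.from_quat(o["tool_rot"]).as_matrix();jaw=np.arctan2(Rm[1,1],Rm[0,1])
im=r.capture("scene");cv2.imwrite("pics/held.png",im)
imt=r.capture("top");cv2.imwrite("pics/heldt.png",imt)
x=r.cut_out("scene","filter_center");print(x and (x[0]["confidence"],x[0]["mask"].sum()))
m=x[0]["mask"];np.save("held.npy",m)
print(p.round(4),jaw)
b=(.5555,-.120,.113)
# along-tool-x offset from mask: sideways only
def cost(q):
    P=boxpts(p[0]+q[0]*Rm[0,0],p[1]+q[0]*Rm[1,0],jaw,.014,.043,q[1]-.045,q[1]+.045)
    h=hullmask("scene",P);return ((m-h).clip(0)).sum()*3+((h-m).clip(0)).sum()
s=minimize(cost,[0,p[2]-.018],method="Nelder-Mead",options=dict(initial_simplex=[[0,p[2]-.018],[.006,p[2]-.018],[0,p[2]-.01]]))
print("offset along tool x, center z:",s.x.round(4),s.fun)
big=cv2.resize(im,None,fx=4,fy=4,interpolation=cv2.INTER_CUBIC)
def poly(P,col): cv2.polylines(big,[np.round((proj("scene",np.array(P))+.375)*4).astype(int)],True,col,1)
P=boxpts(p[0]+s.x[0]*Rm[0,0],p[1]+s.x[0]*Rm[1,0],jaw,.014,.043,s.x[1]-.045,s.x[1]+.045)
poly(P[:4],(0,255,0));poly(P[4:],(0,0,255))
cv2.imwrite("pics/heldz.png",big[4*140:4*290,4*100:4*290])
E
python3 fitheld.py
```

```text
time_s: 6.28
ee_pos: [0.5556, -0.1174, 0.2123]
tool_rot: [0.667, 0.745, -0.0, -0.001]
contact_force: [-0.6, 0.4, -1.5]
width: 0.0273
(0.71, np.int64(1880))
[ 0.5556 -0.1174  0.2123] 0.11170889348287517
offset along tool x, center z: [-0.0023  0.1956] 499.3686274509804
```

View pics/heldz.png

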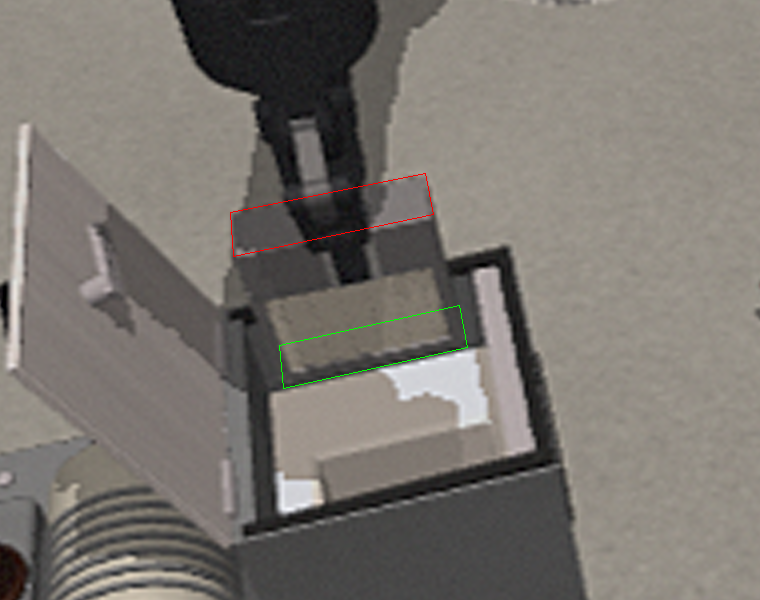

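View pics/heldt.png

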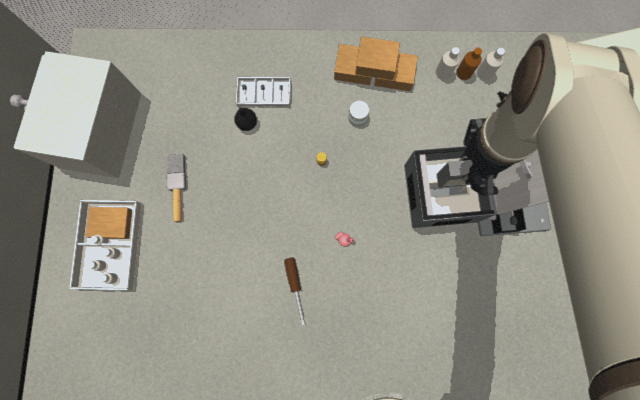

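The fit puts the held cartridge within about 1 mm of the slot axis. In the crop its top edge runs from (232,255) to (433,213). I'll descend to just above the mouth.

```bash
python3 -m crank '[{"dx":0,"dy":0,"dz":0.03,"wx":0,"wy":0,"wz":0,"grip":0.02},{"dx":0,"dy":0,"dz":0.03,"wx":0,"wy":0,"wz":0,"grip":0.02},{"dx":0,"dy":0,"dz":0.018,"wx":0,"wy":0,"wz":0,"grip":0.02},{"dx":0,"dy":0,"dz":0,"wx":0,"wy":0,"wz":0,"grip":0.02},{"dx":0,"dy":0,"dz":0,"wx":0,"wy":0,"wz":0,"grip":0.02}]'
python3 plan.py .5555 -.118 .134 .113 1
python3 - <<'E'
from h import *
im=r.capture("scene");cv2.imwrite("pics/d1.png",cv2.resize(im[150:300,100:290],None,fx=4,fy=4,interpolation=cv2.INTER_CUBIC))
im=r.capture("top");cv2.imwrite("pics/d1t.png",cv2.resize(im[130:240,390:540],None,fx=5,fy=5,interpolation=cv2.INTER_CUBIC))
E
```

```text
time_s: 7.05
ee_pos: [0.5573, -0.1187, 0.1362]
tool_rot: [0.667, 0.745, 0.0, 0.001]
contact_force: [-0.8, -0.4, -1.7]
width: 0.0273
t 7.05 p [ 0.5573 -0.1187  0.1362] jaw 0.1113 djaw 0.0017 tilt [ 0.0015 -0.0002] F [-0.8 -0.4 -1.7] w 0.0273 q [ 0.08  0.44  0.1   1.85 -0.06  0.85  0.32]
0 {'dx': np.float64(0.0009), 'dy': np.float64(-0.0017), 'dz': np.float64(0.0022)} wz -0.0017
```

View pics/d1.png

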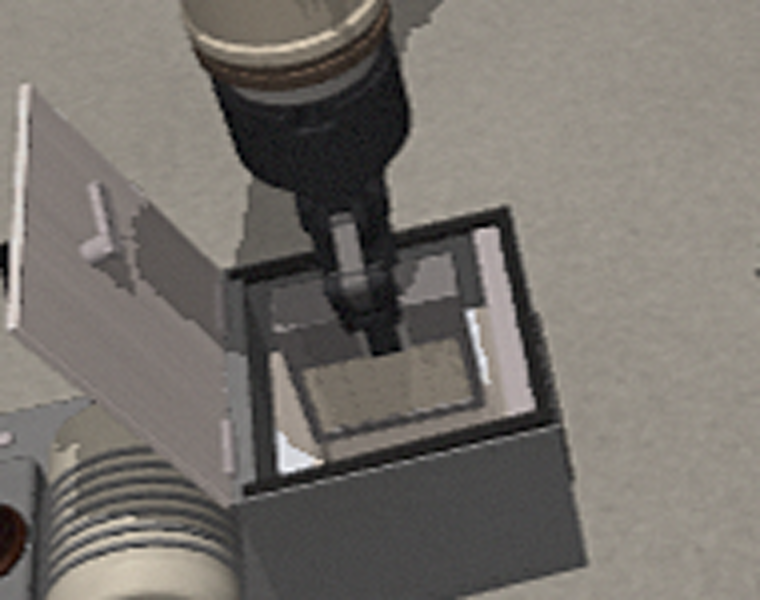

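View pics/d1t.png

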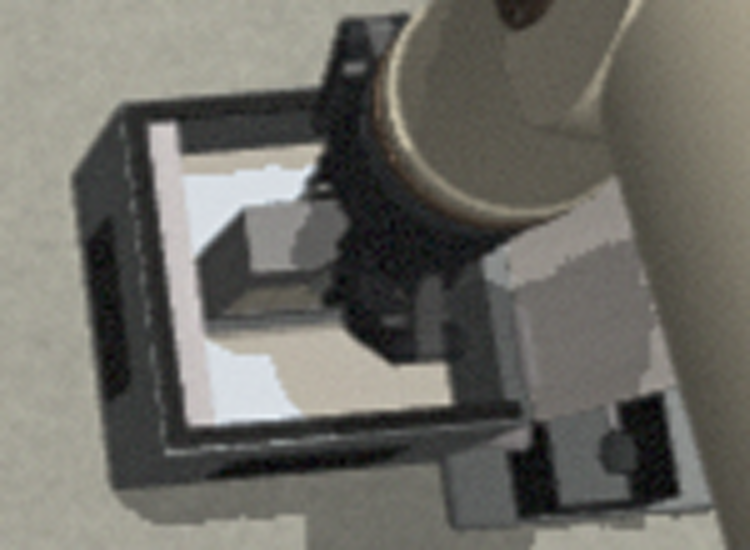

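```bash
python3 -m crank '[{"dx":0.0005,"dy":-0.001,"dz":0.007,"wx":0,"wy":0,"wz":0,"grip":0.02},{"dx":0,"dy":0,"dz":0.007,"wx":0,"wy":0,"wz":0,"grip":0.02},{"dx":0,"dy":0,"dz":0.006,"wx":0,"wy":0,"wz":0,"grip":0.02},{"dx":0,"dy":0,"dz":0,"wx":0,"wy":0,"wz":0,"grip":0.02}]'
python3 -m crank '[{"dx":0,"dy":0,"dz":0.005,"wx":0,"wy":0,"wz":0,"grip":0.02},{"dx":0,"dy":0,"dz":0.005,"wx":0,"wy":0,"wz":0,"grip":0.02},{"dx":0,"dy":0,"dz":0,"wx":0,"wy":0,"wz":0,"grip":0.02}]'
```

```text
time_s: 7.65
ee_pos: [0.5557, -0.1183, 0.1148]
tool_rot: [0.667, 0.745, 0.0, 0.0]
contact_force: [1.8, 0.0, -2.8]
width: 0.027
time_s: 8.02
ee_pos: [0.5556, -0.1184, 0.1049]
tool_rot: [0.667, 0.745, 0.0, 0.0]
contact_force: [2.1, -0.2, -2.8]
width: 0.0271
```

It is in the slot, with the bottom about 19 mm below the mouth and little force. I'll carry on down.

```bash
python3 -m crank '[{"dx":0,"dy":0,"dz":0.008,"wx":0,"wy":0,"wz":0,"grip":0.02},{"dx":0,"dy":0,"dz":0.008,"wx":0,"wy":0,"wz":0,"grip":0.02},{"dx":0,"dy":0,"dz":0.007,"wx":0,"wy":0,"wz":0,"grip":0.02},{"dx":0,"dy":0,"dz":0.003,"wx":0,"wy":0,"wz":0,"grip":0.02},{"dx":0,"dy":0,"dz":0,"wx":0,"wy":0,"wz":0,"grip":0.02}]'
python3 -m crank '[{"dx":0,"dy":0,"dz":0.002,"wx":0,"wy":0,"wz":0,"grip":0.02},{"dx":0,"dy":0,"dz":0.002,"wx":0,"wy":0,"wz":0,"grip":0.02},{"dx":0,"dy":0,"dz":0,"wx":0,"wy":0,"wz":0,"grip":0.02}]'
```

```text
time_s: 8.65
ee_pos: [0.5556, -0.1183, 0.0789]
tool_rot: [0.667, 0.745, 0.0, 0.0]
contact_force: [3.3, 0.9, -3.6]
width: 0.0268
time_s: 9.02
ee_pos: [0.5557, -0.1186, 0.0757]
tool_rot: [0.667, 0.745, 0.0, 0.0]
contact_force: [2.3, -0.2, 2.1]
width: 0.0269
```

```bash
python3 -m crank '[{"dx":0,"dy":0,"dz":0.003,"wx":0,"wy":0,"wz":0,"grip":0.02},{"dx":0,"dy":0,"dz":0.002,"wx":0,"wy":0,"wz":0,"grip":0.02},{"dx":0,"dy":0,"dz":0,"wx":0,"wy":0,"wz":0,"grip":0.02}]'
python3 -m crank '[{"dx":0,"dy":0,"dz":-0.004,"wx":0,"wy":0,"wz":0,"grip":0.035},{"dx":0,"dy":0,"dz":0,"wx":0,"wy":0,"wz":0,"grip":0.055},{"dx":0,"dy":0,"dz":0,"wx":0,"wy":0,"wz":0,"grip":0.055},{"dx":0,"dy":0,"dz":0,"wx":0,"wy":0,"wz":0,"grip":0.055},{"dx":0,"dy":0,"dz":-0.04,"wx":0,"wy":0,"wz":0,"grip":0.055}]'
```

```text
time_s: 9.4
ee_pos: [0.5559, -0.1186, 0.0756]
tool_rot: [0.667, 0.745, 0.001, 0.0]
contact_force: [-12.2, 3.8, 43.3]
width: 0.027
time_s: 10.02
ee_pos: [0.5522, -0.1177, 0.1111]
tool_rot: [0.667, 0.745, -0.002, -0.003]
contact_force: [0.3, 0.2, 0.6]
width: 0.0553
```

The cartridge seated on the slot floor: TCP z stopped at 0.0756 against 43 N. I've released it. Next I'll rise, closing the fingers, and check by picture.

```bash
python3 -m crank '[{"dx":0,"dy":0,"dz":-0.05,"wx":0,"wy":0,"wz":0,"grip":0.055},{"dx":0,"dy":0,"dz":-0.06,"wx":0,"wy":0,"wz":0,"grip":0.02},{"dx":0,"dy":0,"dz":-0.06,"wx":0,"wy":0,"wz":0,"grip":0},{"dx":0,"dy":0,"dz":-0.06,"wx":0,"wy":0,"wz":0,"grip":0},{"dx":0,"dy":0,"dz":-0.02,"wx":0,"wy":0,"wz":0,"grip":0}]'
python3 plan.py .525 -.295 .34 .113 5
python3 - <<'E'
from h import *
im=r.capture("scene");cv2.imwrite("pics/e1.png",cv2.resize(im[150:300,60:250],None,fx=4,fy=4,interpolation=cv2.INTER_CUBIC))
im=r.capture("top");cv2.imwrite("pics/e1t.png",cv2.resize(im[100:240,390:590],None,fx=4,fy=4,interpolation=cv2.INTER_CUBIC))
print(onz("top",(560,135),0))
E
```

```text
time_s: 10.65
ee_pos: [0.5569, -0.1188, 0.3687]
tool_rot: [0.667, 0.745, 0.002, 0.003]
contact_force: [0.3, -0.7, -0.6]
width: 0.0002
t 10.65 p [ 0.5569 -0.1188  0.3687] jaw 0.1109 djaw 0.0021 tilt [ 0.0063 -0.001 ] F [ 0.3 -0.7 -0.6] w 0.0002 q [ 0.06  0.22  0.12  1.6  -0.03  1.32  0.3 ]
0 {'dx': np.float64(-0.0343), 'dy': np.float64(-0.0103), 'dz': np.float64(0.0057)} wz -0.0004
1 {'dx': np.float64(-0.0343), 'dy': np.float64(-0.0103), 'dz': np.float64(0.0057)} wz -0.0004
2 {'dx': np.float64(-0.0343), 'dy': np.float64(-0.0103), 'dz': np.float64(0.0057)} wz -0.0004
3 {'dx': np.float64(-0.0343), 'dy': np.float64(-0.0103), 'dz': np.float64(0.0057)} wz -0.0004
4 {'dx': np.float64(-0.0343), 'dy': np.float64(-0.0103), 'dz': np.float64(0.0057)} wz -0.0004
[ 0.70236434 -0.41122541  0.        ]
```

View pics/e1.png

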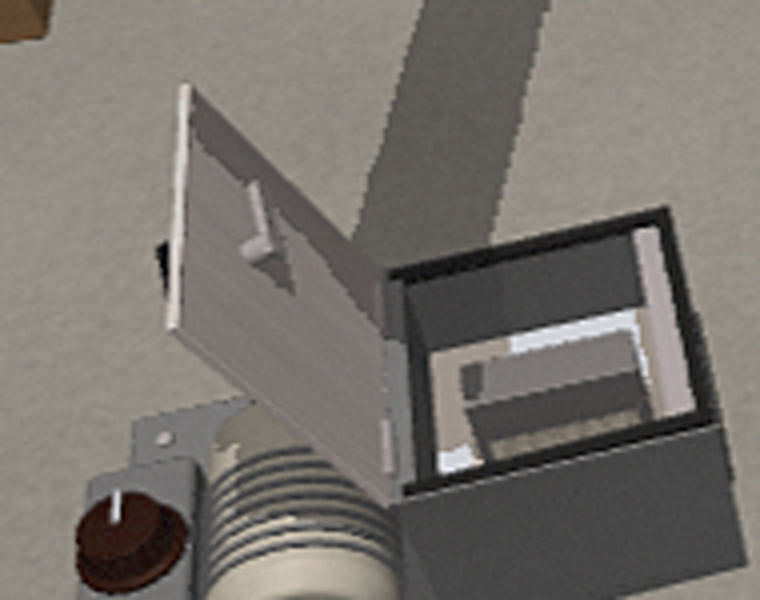

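View pics/e1t.png

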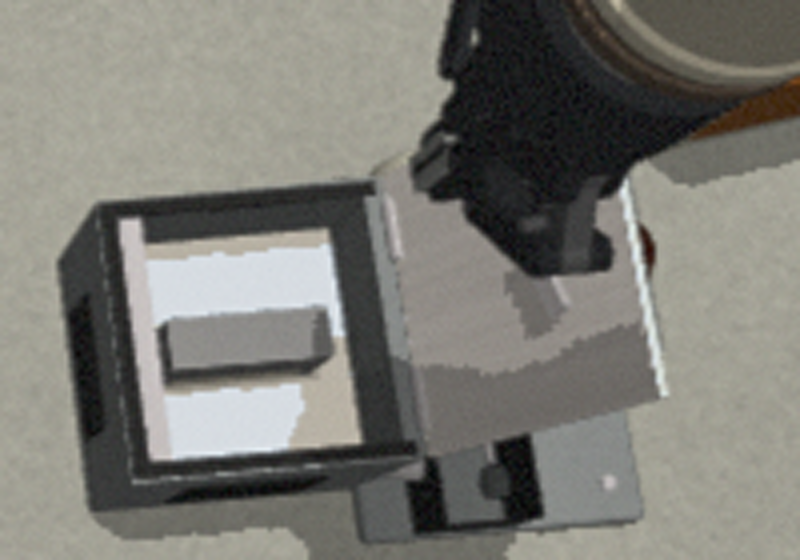

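The cartridge sits square and low in the slot, with its top at about (245,340) in the top crop and standing clear below the rim. Now I'll go behind the panel.

```bash
python3 -m crank '[{"dx":-0.045,"dy":-0.013,"dz":0,"wx":0,"wy":0,"wz":0,"grip":0},{"dx":-0.045,"dy":-0.013,"dz":0,"wx":0,"wy":0,"wz":0,"grip":0},{"dx":-0.045,"dy":-0.013,"dz":0,"wx":0,"wy":0,"wz":0,"grip":0},{"dx":-0.0365,"dy":-0.012,"dz":0,"wx":0,"wy":0,"wz":0,"grip":0},{"dx":0,"dy":0,"dz":0.05,"wx":0,"wy":0,"wz":0,"grip":0},{"dx":0,"dy":0,"dz":0.055,"wx":0,"wy":0,"wz":0,"grip":0},{"dx":0,"dy":0,"dz":0.04,"wx":0,"wy":0,"wz":0,"grip":0},{"dx":0,"dy":0,"dz":0,"wx":0,"wy":0,"wz":0,"grip":0}]'
python3 plan.py .525 -.295 .22 .113 1
python3 - <<'E'
from h import *
im=r.capture("scene");cv2.imwrite("pics/e2.png",cv2.resize(im[100:290,40:240],None,fx=3,fy=3,interpolation=cv2.INTER_CUBIC))
E
```

```text
time_s: 11.75
ee_pos: [0.5201, -0.2925, 0.2138]
tool_rot: [0.667, 0.745, -0.002, -0.005]
contact_force: [-0.6, 0.3, 0.3]
width: -0.0002
t 11.75 p [ 0.5201 -0.2925  0.2138] jaw 0.111 djaw 0.002 tilt [-0.0101  0.0045] F [-0.6  0.3  0.3] w -0.0002 q [ 0.3   0.4   0.21  1.72 -0.09  1.05  0.66]
0 {'dx': np.float64(-0.003), 'dy': np.float64(0.0045), 'dz': np.float64(-0.0063)} wz -0.002
```

View pics/e2.png

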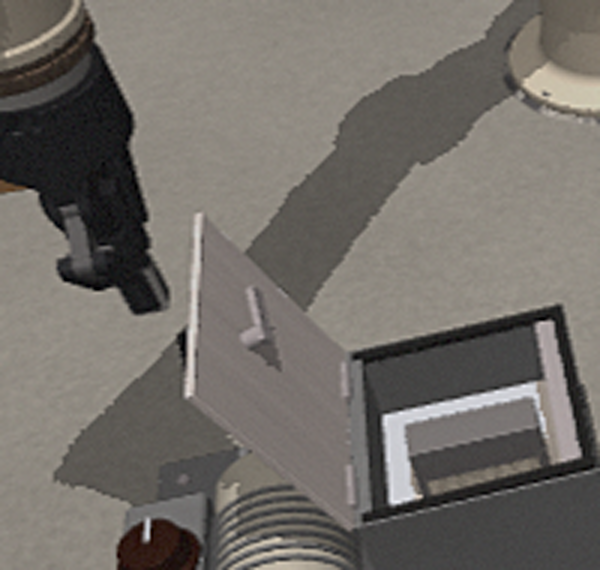

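The closed tip is at (155,305) in the crop, behind the panel's far corner and clear of the fastener. I'll push it left.

```bash
python3 -m crank '[{"dx":0.02,"dy":0.001,"dz":0,"wx":0,"wy":0,"wz":0,"grip":0},{"dx":0.02,"dy":0.001,"dz":0,"wx":0,"wy":0,"wz":0,"grip":0},{"dx":0.014,"dy":0,"dz":0,"wx":0,"wy":0,"wz":0,"grip":0},{"dx":0.014,"dy":0,"dz":0,"wx":0,"wy":0,"wz":0,"grip":0}]'
python3 -m crank '[{"dx":0.014,"dy":0,"dz":0,"wx":0,"wy":0,"wz":0,"grip":0},{"dx":0.014,"dy":0,"dz":0,"wx":0,"wy":0,"wz":0,"grip":0},{"dx":0.014,"dy":0,"dz":0,"wx":0,"wy":0,"wz":0,"grip":0}]'
python3 - <<'E'
from h import *
im=r.capture("scene");cv2.imwrite("pics/e3.png",cv2.resize(im[100:290,40:240],None,fx=3,fy=3,interpolation=cv2.INTER_CUBIC))
E
```

```text
time_s: 12.3
ee_pos: [0.5197, -0.2258, 0.2222]
tool_rot: [0.666, 0.746, 0.001, 0.003]
contact_force: [1.5, -2.4, 0.9]
width: -0.0
time_s: 12.68
ee_pos: [0.5131, -0.1837, 0.219]
tool_rot: [0.667, 0.745, -0.0, -0.0]
contact_force: [0.7, -1.7, -0.3]
width: -0.0
```

View pics/e3.png

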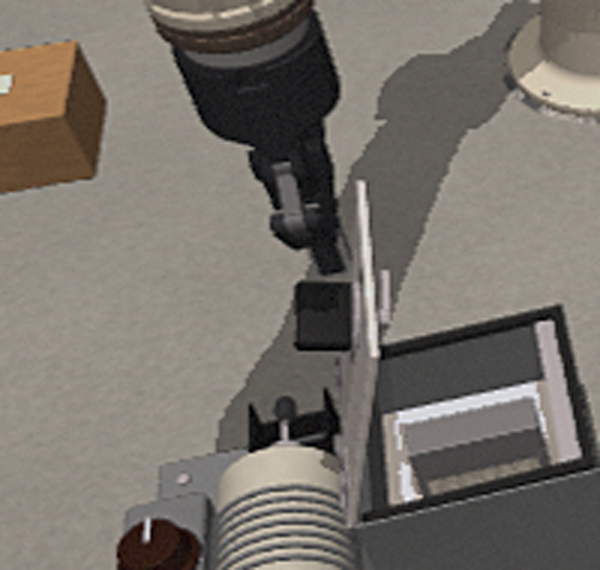

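The panel is near upright (about 1.5 rad). The finger is pressing beside the fastener, which is at (325,315). I'll continue pushing.

```bash
python3 -m crank '[{"dx":0.014,"dy":0,"dz":0,"wx":0,"wy":0,"wz":0,"grip":0},{"dx":0.014,"dy":0,"dz":0,"wx":0,"wy":0,"wz":0,"grip":0},{"dx":0.014,"dy":0,"dz":0,"wx":0,"wy":0,"wz":0,"grip":0},{"dx":0.012,"dy":0,"dz":0,"wx":0,"wy":0,"wz":0,"grip":0}]'
python3 -m crank '[{"dx":0.012,"dy":0,"dz":0,"wx":0,"wy":0,"wz":0,"grip":0},{"dx":0.006,"dy":0,"dz":0,"wx":0,"wy":0,"wz":0,"grip":0},{"dx":0,"dy":0,"dz":0,"wx":0,"wy":0,"wz":0,"grip":0}]'
python3 - <<'E'
from h import *
im=r.capture("scene");cv2.imwrite("pics/e4.png",cv2.resize(im[100:290,40:240],None,fx=3,fy=3,interpolation=cv2.INTER_CUBIC))
E
```

```text
time_s: 13.22
ee_pos: [0.5074, -0.1298, 0.2192]
tool_rot: [0.667, 0.745, 0.0, -0.0]
contact_force: [0.9, -0.4, 0.8]
width: -0.0001
time_s: 13.6
ee_pos: [0.5056, -0.1128, 0.2193]
tool_rot: [0.666, 0.746, 0.0, -0.0]
contact_force: [0.7, -0.2, 0.9]
width: -0.0004
```

View pics/e4.png

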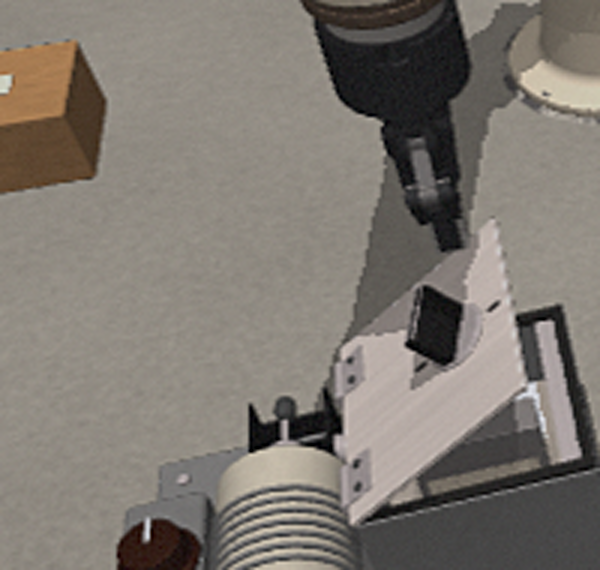

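The panel is now at about 0.8 rad and sinking by itself, with the fastener at (435,325). I'll rise, pre-turn and open the gripper while it closes.

```bash
python3 -m crank '[{"dx":0,"dy":0,"dz":-0.03,"wx":0,"wy":0,"wz":-0.18,"grip":0},{"dx":0,"dy":0,"dz":-0.03,"wx":0,"wy":0,"wz":-0.18,"grip":0},{"dx":0,"dy":0,"dz":-0.03,"wx":0,"wy":0,"wz":-0.18,"grip":0},{"dx":0,"dy":0,"dz":0,"wx":0,"wy":0,"wz":-0.18,"grip":0.04},{"dx":0,"dy":0,"dz":0,"wx":0,"wy":0,"wz":-0.18,"grip":0.05},{"dx":0,"dy":0,"dz":0,"wx":0,"wy":0,"wz":-0.18,"grip":0.05},{"dx":0,"dy":0,"dz":0,"wx":0,"wy":0,"wz":-0.18,"grip":0.05},{"dx":0,"dy":0,"dz":0,"wx":0,"wy":0,"wz":0,"grip":0.05}]'
python3 -m crank '[{"dx":0,"dy":0,"dz":0,"wx":0,"wy":0,"wz":0,"grip":0.05},{"dx":0,"dy":0,"dz":0,"wx":0,"wy":0,"wz":0,"grip":0.05},{"dx":0,"dy":0,"dz":0,"wx":0,"wy":0,"wz":0,"grip":0.05},{"dx":0,"dy":0,"dz":0,"wx":0,"wy":0,"wz":0,"grip":0.05},{"dx":0,"dy":0,"dz":0,"wx":0,"wy":0,"wz":0,"grip":0.05},{"dx":0,"dy":0,"dz":0,"wx":0,"wy":0,"wz":0,"grip":0.05}]'
python3 plan.py .5518 -.0894 .30 1.38 4
python3 - <<'E'
from h import *
im=r.capture("scene");cv2.imwrite("pics/f1.png",im);cv2.imwrite("pics/f1z.png",cv2.resize(im[180:320,130:270],None,fx=4,fy=4,interpolation=cv2.INTER_CUBIC))
im=r.capture("top");cv2.imwrite("pics/f1t.png",cv2.resize(im[120:240,390:540],None,fx=4,fy=4,interpolation=cv2.INTER_CUBIC))
for l in("fastener","fastener_grip"):
  for c in("scene","top"):
    x=r.landmark_of(c,"fastener_grip") if l!="fastener" else r.cut_out(c,l)
    print(l,c,[(np.round(y["xy"],1),round(y["confidence"],2)) for y in x[:2]])
    if l=="fastener" and x: np.save(f"m_f_{c}.npy",x[0]["mask"])
E
```

```text
time_s: 14.65
ee_pos: [0.5054, -0.1141, 0.3092]
tool_rot: [0.101, 0.995, -0.0, -0.0]
contact_force: [0.7, 0.4, 0.4]
width: 0.0498
time_s: 15.4
ee_pos: [0.5055, -0.1133, 0.3093]
tool_rot: [0.1, 0.995, 0.0, 0.0]
contact_force: [0.1, -0.2, 0.4]
width: 0.05
t 15.4 p [ 0.5055 -0.1133  0.3093] jaw 1.3709 djaw 0.0091 tilt [0. 0.] F [ 0.1 -0.2  0.4] w 0.05 q [ 0.16  0.16  0.01  1.8  -0.    1.18  1.54]
0 {'dx': np.float64(-0.0101), 'dy': np.float64(0.0082), 'dz': np.float64(0.0023)} wz -0.0023
1 {'dx': np.float64(-0.0102), 'dy': np.float64(0.0081), 'dz': np.float64(0.0023)} wz -0.0023
2 {'dx': np.float64(-0.0102), 'dy': np.float64(0.0081), 'dz': np.float64(0.0023)} wz -0.0023
3 {'dx': np.float64(-0.0102), 'dy': np.float64(0.0081), 'dz': np.float64(0.0023)} wz -0.0023
fastener scene [(array([209.3, 228.5]), 0.58)]
fastener top [(array([438.6, 182.1]), 0.86)]
fastener_grip scene [(array([206.5, 216.1]), 0.78), (array([332.5, 181.1]), 0.2)]
fastener_grip top [(array([445.9, 179. ]), 0.92), (array([346.4, 236.6]), 0.25)]
```

View pics/f1z.png

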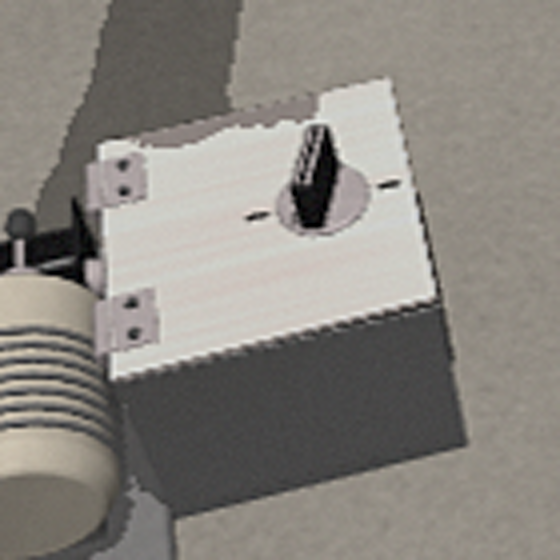

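View pics/f1t.png

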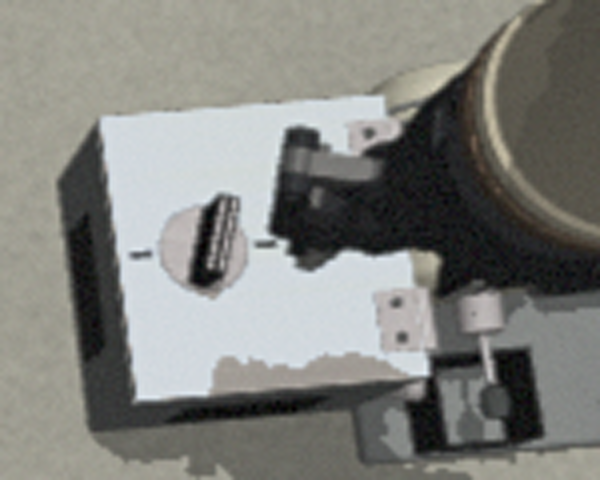

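The panel is shut. The top crop shows the wing's slot running from about (231,197) to (212,280), and the scene crop shows it from (319,128) to (300,187). I'll measure the wing angle and position.

```bash
python3 - <<'E'
from h import *
Zt=lambda a:np.array(a)/4-.375+[390,120]
Zs=lambda a:np.array(a)/4-.375+[130,180]
b=(.5555,-.120,.113);c,s=np.cos(b[2]),np.sin(b[2])
z=.125+.003+.034
for n,f,cam,A,B in(("top",Zt,"top",(231,197),(212,283)),("scene",Zs,"scene",(319,127),(300,188))):
    P,Q=onz(cam,f(A),z),onz(cam,f(B),z)
    m=(P+Q)/2;d=P-Q if (P-Q)[0]>0 else Q-P
    dl=m[:2]-b[:2];print(n,m.round(4),"len",np.linalg.norm(d).round(4),"ang",np.arctan2(d[1],d[0]).round(3),"fast",(b[2]-np.arctan2(d[1],d[0])).round(3),"local",(c*dl[0]+s*dl[1]).round(4),(-s*dl[0]+c*dl[1]).round(4))
print(tri((206.5,216.1),(445.9,179.)))
print("marks mid", onz("top",Zt(((140+265)/2,(254+244)/2)),.128), onz("scene",Zs(((257+388)/2,(216+185)/2)),.128))
E
```

```text
top [ 0.5498 -0.0924  0.162 ] len 0.045 ang -0.24 fast 0.353 local -0.0025 0.0281
scene [ 0.5528 -0.0908  0.162 ] len 0.0391 ang -0.244 fast 0.357 local 0.0006 0.0293
(array([ 0.54984614, -0.09180765,  0.16703168]), np.float64(0.5024130934874051))
marks mid [ 0.5530187  -0.09165261  0.128     ] [ 0.55130332 -0.0905373   0.128     ]
```

```bash
python3 plan.py .5516 -.0912 .136 1.329 5
```

```text
t 15.7 p [ 0.5055 -0.1133  0.3093] jaw 1.371 djaw -0.042 tilt [0. 0.] F [-0.1 -0.3 -0. ] w 0.0503 q [ 0.16  0.16  0.01  1.8  -0.    1.18  1.54]
0 {'dx': np.float64(-0.0081), 'dy': np.float64(0.0062), 'dz': np.float64(0.0347)} wz 0.0084
1 {'dx': np.float64(-0.0081), 'dy': np.float64(0.0062), 'dz': np.float64(0.0347)} wz 0.0084
2 {'dx': np.float64(-0.008), 'dy': np.float64(0.0063), 'dz': np.float64(0.0347)} wz 0.0084
3 {'dx': np.float64(-0.008), 'dy': np.float64(0.0064), 'dz': np.float64(0.0347)} wz 0.0084
4 {'dx': np.float64(-0.0079), 'dy': np.float64(0.0064), 'dz': np.float64(0.0347)} wz 0.0084
```

```bash
python3 -m crank '[{"dx":-0.02,"dy":0.0155,"dz":0.03,"wx":0,"wy":0,"wz":0.02,"grip":0.05},{"dx":-0.02,"dy":0.016,"dz":0.03,"wx":0,"wy":0,"wz":0.022,"grip":0.05},{"dx":0,"dy":0,"dz":0.04,"wx":0,"wy":0,"wz":0,"grip":0.05},{"dx":0,"dy":0,"dz":0.04,"wx":0,"wy":0,"wz":0,"grip":0.05},{"dx":0,"dy":0,"dz":0.02,"wx":0,"wy":0,"wz":0,"grip":0.05},{"dx":0,"dy":0,"dz":0,"wx":0,"wy":0,"wz":0,"grip":0.05},{"dx":0,"dy":0,"dz":0,"wx":0,"wy":0,"wz":0,"grip":0.05}]'
python3 plan.py .5516 -.0912 .136 1.329 1
python3 - <<'E'
from h import *
im=r.capture("scene");cv2.imwrite("pics/f2z.png",cv2.resize(im[150:290,130:270],None,fx=4,fy=4,interpolation=cv2.INTER_CUBIC))
E
```

```text
time_s: 16.58
ee_pos: [0.552, -0.0909, 0.1503]
tool_rot: [0.121, 0.993, 0.0, 0.001]
contact_force: [-0.3, 1.3, 0.4]
width: 0.05
t 16.575 p [ 0.552  -0.0909  0.1503] jaw 1.329 djaw -0.0 tilt [ 0.0015 -0.0001] F [-0.3  1.3  0.4] w 0.05 q [ 0.12  0.4  -0.01  1.87  0.    0.87  1.44]
0 {'dx': np.float64(0.0004), 'dy': np.float64(-0.0004), 'dz': np.float64(0.0143)} wz 0.0
```

View pics/f2z.png

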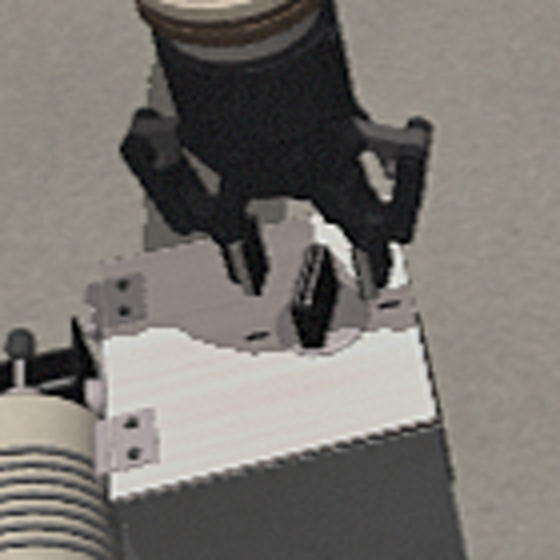

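The fingers straddle the wing centrally, which sits at (315,297) with the fingers at (250,270) and (375,270). I'll lower and close.

```bash
python3 -m crank '[{"dx":0,"dy":0,"dz":0.014,"wx":0,"wy":0,"wz":0,"grip":0.04},{"dx":0,"dy":0,"dz":0,"wx":0,"wy":0,"wz":0,"grip":0.02},{"dx":0,"dy":0,"dz":0,"wx":0,"wy":0,"wz":0,"grip":0.005},{"dx":0,"dy":0,"dz":0,"wx":0,"wy":0,"wz":0,"grip":0.005},{"dx":0,"dy":0,"dz":0,"wx":0,"wy":0,"wz":0,"grip":0.005},{"dx":0,"dy":0,"dz":0,"wx":0,"wy":0,"wz":0,"grip":0.005}]' 50
python3 plan.py .5516 -.0912 .136 0.113 8
```

```text
time_s: 17.38
ee_pos: [0.5504, -0.0915, 0.1348]
tool_rot: [0.121, 0.993, -0.0, -0.001]
contact_force: [-1.1, -4.1, -5.0]
width: 0.0109
t 17.375 p [ 0.5504 -0.0915  0.1348] jaw 1.3283 djaw -1.2153 tilt [-0.0015 -0.0004] F [-1.1 -4.1 -5. ] w 0.0109 q [ 0.12  0.42 -0.01  1.88  0.    0.84  1.44]
0 {'dx': np.float64(-0.0001), 'dy': np.float64(0.0001), 'dz': np.float64(-0.0002)} wz 0.1519
1 {'dx': np.float64(-0.0001), 'dy': np.float64(0.0001), 'dz': np.float64(-0.0002)} wz 0.1519
2 {'dx': np.float64(-0.0001), 'dy': np.float64(0.0001), 'dz': np.float64(-0.0002)} wz 0.1519
3 {'dx': np.float64(-0.0001), 'dy': np.float64(0.0001), 'dz': np.float64(-0.0002)} wz 0.1519
4 {'dx': np.float64(-0.0001), 'dy': np.float64(0.0001), 'dz': np.float64(-0.0002)} wz 0.1519
5 {'dx': np.float64(-0.0), 'dy': np.float64(0.0001), 'dz': np.float64(-0.0002)} wz 0.1519
6 {'dx': np.float64(-0.0), 'dy': np.float64(0.0001), 'dz': np.float64(-0.0002)} wz 0.1519
7 {'dx': np.float64(-0.0), 'dy': np.float64(0.0002), 'dz': np.float64(-0.0002)} wz 0.1519
```

```bash
python3 -m crank '[{"dx":0,"dy":0,"dz":0.001,"wx":0,"wy":0,"wz":0.15,"grip":0.005},{"dx":0,"dy":0,"dz":0,"wx":0,"wy":0,"wz":0.152,"grip":0.005},{"dx":0,"dy":0,"dz":0,"wx":0,"wy":0,"wz":0.152,"grip":0.005},{"dx":0,"dy":0,"dz":0,"wx":0,"wy":0,"wz":0.152,"grip":0.005}]'
python3 -m crank '[{"dx":0,"dy":0,"dz":0,"wx":0,"wy":0,"wz":0.152,"grip":0.005},{"dx":0,"dy":0,"dz":0,"wx":0,"wy":0,"wz":0.152,"grip":0.005},{"dx":0,"dy":0,"dz":0,"wx":0,"wy":0,"wz":0.152,"grip":0.005},{"dx":0,"dy":0,"dz":0,"wx":0,"wy":0,"wz":0.152,"grip":0.005},{"dx":0,"dy":0,"dz":0,"wx":0,"wy":0,"wz":0,"grip":0.005},{"dx":0,"dy":0,"dz":0,"wx":0,"wy":0,"wz":0,"grip":0.005},{"dx":0,"dy":0,"dz":0,"wx":0,"wy":0,"wz":0,"grip":0.005}]'
python3 plan.py .5516 -.0912 .136 0.113 1
python3 -c "
from h import *
print(r.get_obs()['wrist_torque'])
im=r.capture('scene');cv2.imwrite('pics/f3z.png',cv2.resize(im[150:290,130:270],None,fx=4,fy=4,interpolation=cv2.INTER_CUBIC))
im=r.capture('top');cv2.imwrite('pics/f3t.png',cv2.resize(im[120:240,390:540],None,fx=4,fy=4,interpolation=cv2.INTER_CUBIC))"
```

```text
time_s: 17.88
ee_pos: [0.5512, -0.0902, 0.1344]
tool_rot: [0.413, 0.911, 0.0, -0.0]
contact_force: [-0.8, -1.1, -2.7]
width: 0.0111
time_s: 18.75
ee_pos: [0.5524, -0.0897, 0.1347]
tool_rot: [0.664, 0.747, 0.001, 0.0]
contact_force: [3.8, 3.0, -2.5]
width: 0.0112
t 18.75 p [ 0.5524 -0.0897  0.1347] jaw 0.1177 djaw -0.0047 tilt [0.0022 0.0011] F [ 3.8  3.  -2.5] w 0.0112 q [-0.09  0.43  0.26  1.89 -0.15  0.84  0.36]
0 {'dx': np.float64(-0.0014), 'dy': np.float64(-0.001), 'dz': np.float64(-0.0013)} wz 0.0047
[ 0.89322607 -0.77646593  0.08704885]
```

View pics/f3z.png

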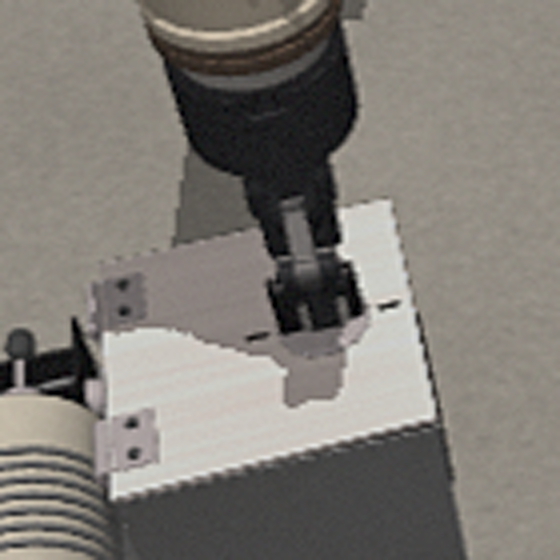

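View pics/f3t.png

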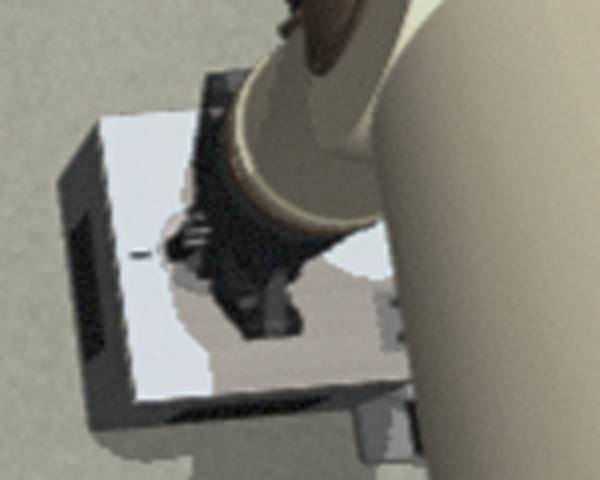

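The wing is gripped across the panel in line with the marks at (258,337) and (390,304). The jaw reads 0.118, against a target of 0.113. I'll press down in steps.

```bash
python3 -c "
from h import *
Zt=lambda a:np.array(a)/4-.375+[390,120]
Zs=lambda a:np.array(a)/4-.375+[130,180]
for c,a,b in(('top',Zt((140,254.5)),Zt((265,244))),('scene',Zs((257,216)),Zs((389,185)))):
    d=onz(c,b,.128)-onz(c,a,.128);print(c,'mark line yaw-90deg',np.arctan2(d[1],d[0])%np.pi-np.pi/2,np.linalg.norm(d))
"
python3 -m crank '[{"dx":0,"dy":0,"dz":0.002,"wx":0,"wy":0,"wz":0,"grip":0.005},{"dx":0,"dy":0,"dz":0.001,"wx":0,"wy":0,"wz":0,"grip":0.005},{"dx":0,"dy":0,"dz":0,"wx":0,"wy":0,"wz":0,"grip":0.005}]' 80
```

```text
top mark line yaw-90deg 0.10302504288149339 0.06417796388027232
scene mark line yaw-90deg 0.12584964914996033 0.06495038452494838
time_s: 19.23
ee_pos: [0.5525, -0.0894, 0.1327]
tool_rot: [0.664, 0.747, 0.001, 0.0]
contact_force: [1.4, 4.2, 6.7]
width: 0.0104
```

```bash
python3 -m crank '[{"dx":0,"dy":0,"dz":0.001,"wx":0,"wy":0,"wz":0,"grip":0.005},{"dx":0,"dy":0,"dz":0.0005,"wx":0,"wy":0,"wz":0,"grip":0.005},{"dx":0,"dy":0,"dz":0,"wx":0,"wy":0,"wz":0,"grip":0.005}]'
python3 -m crank '[{"dx":0,"dy":0,"dz":0.0005,"wx":0,"wy":0,"wz":0,"grip":0.005},{"dx":0,"dy":0,"dz":0,"wx":0,"wy":0,"wz":0,"grip":0.005},{"dx":0,"dy":0,"dz":0,"wx":0,"wy":0,"wz":0,"grip":0.005}]'
```

```text
time_s: 19.6
ee_pos: [0.5525, -0.0893, 0.1321]
tool_rot: [0.664, 0.747, 0.001, 0.0]
contact_force: [-1.3, 5.7, 12.3]
width: 0.0104
time_s: 19.98
ee_pos: [0.5525, -0.0894, 0.132]
tool_rot: [0.664, 0.747, 0.002, 0.0]
contact_force: [-2.2, 5.9, 16.6]
width: 0.0107
```

The force rises to 16.6 N with the z position stopped, which means it is hard on the rim. I'll check that it holds steady and take one last look.

```bash
python3 -m crank '[{"dx":0,"dy":0,"dz":0.0002,"wx":0,"wy":0,"wz":0.004,"grip":0.005},{"dx":0,"dy":0,"dz":0,"wx":0,"wy":0,"wz":0,"grip":0.005},{"dx":0,"dy":0,"dz":0,"wx":0,"wy":0,"wz":0,"grip":0.005},{"dx":0,"dy":0,"dz":0,"wx":0,"wy":0,"wz":0,"grip":0.005},{"dx":0,"dy":0,"dz":0,"wx":0,"wy":0,"wz":0,"grip":0.005},{"dx":0,"dy":0,"dz":0,"wx":0,"wy":0,"wz":0,"grip":0.005}]'
python3 -c "
from h import *
im=r.capture('scene');cv2.imwrite('pics/g9.png',im)
a=cv2.imread('pics/f1.png')
k=[cv2.resize(x[190:320,170:260],None,fx=4,fy=4,interpolation=cv2.INTER_CUBIC) for x in(a,im)]
cv2.imwrite('pics/g9z.png',np.hstack(k))
x=r.landmark_of('scene','panel_edge');print([(y['xy'],y['confidence']) for y in x[:2]])
b=(.5553,-.1202,.113)
for z in (.12,.124,.125,.129): print(z,proj('scene',[b[0]-s*.075*np.sin(.113) if 0 else b[0]-.0085,b[1]+.0745,z]))  if (s:=1) else 0
"
```

```text
time_s: 20.72
ee_pos: [0.5525, -0.0894, 0.132]
tool_rot: [0.666, 0.746, 0.002, 0.0]
contact_force: [-3.3, 5.9, 18.1]
width: 0.0104
[([233.0, 229.1], 0.68)]
0.12 [[233.54001337 227.46576918]]
0.124 [[233.26790653 226.16335997]]
0.125 [[233.19960147 225.83642536]]
0.129 [[232.92525957 224.5233183 ]]
```

View pics/g9z.png

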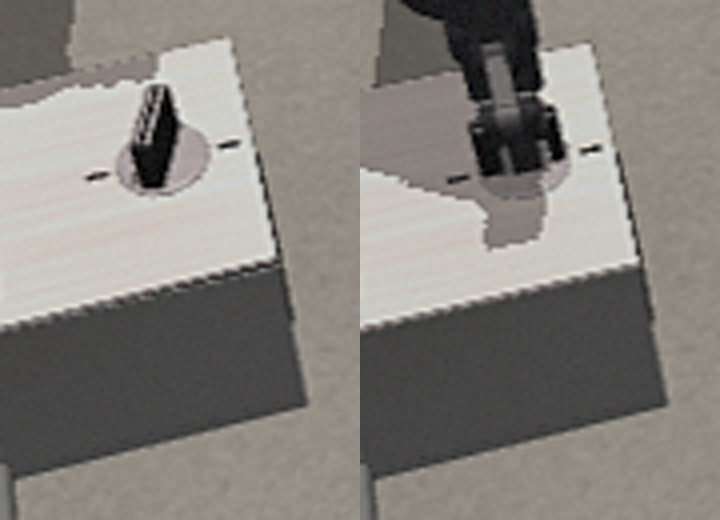

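View pics/g9.png

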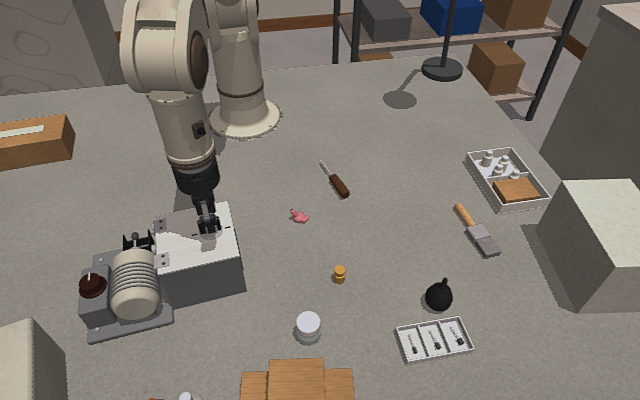

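Comparing the crops, the free-edge corner dropped from row 262 to 268 (about 1.4 px, or 4 mm). The dark foam gap has closed, and the bystanders are where they were. The push is steady at 18 N, so I'll hand in.

```bash
python3 -c "
from cell import r
print(r.finish_job());o=r.get_obs();print(o['time_s'],o['contact_force'],o['ee_pos'])"
```

```text
the job is handed in; nothing more can be done
None
the job is handed in; nothing more can be done
```

The filter cartridge is home in its slot, the panel is shut over it, and the fastener is turned to the index marks. I handed the job in at about 21 s with the arm still gripping the fastener and pressing the panel down. The interface gave no verdict.

- **Cartridge:** it went down until it stopped on the slot floor, where I pushed with about 43 N. The pictures afterwards show it square and low in the slot.
- **Fastener:** I turned it about 1.22 rad clockwise. The final jaw angle was about 0.11 rad, against 0.10 to 0.13 rad measured from the index marks. I inferred the fastener angle from the jaw angle, because the gripper hides the slot in both views.
- **Panel:** the downward force held steady at about 18 N with the height no longer changing. The free edge dropped about 4 mm in the picture and the dark foam gap closed. The detector's `panel_edge` point sat about 3 px below where I expected it (229 against about 226). I put that down to detector error, because the picture and the force agreed with each other.
- **Bystanders:** they look unmoved in the last picture.

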